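# Set a bisque plaque under the bench drill and clamp it

## Robot

A 6-joint arm with a two-finger parallel gripper is mounted at the origin on a cart in front of the work surface, level with it; the furniture and walls round the work are solid. World frame = base frame: x ahead of the robot, y to its left, z up, the work surface at z = 0. Lengths are in m, angles in rad, forces in N, time in s.
With the tool pointing down it reaches from about 0.35 to 0.975 m from the base axis. Payload 17.4 kg.
Tool frame: the origin (TCP) lies midway between the tips of the shut fingers; the grasp point (between the pads) lies 19 mm behind it; z points along the fingers, y is the direction in which the jaws open and shut (so a half turn about z gives the same grasp; the last joint's range is limited). The gripper opens to 85 mm and grips with 20 to 120 N. Pads are 22 mm wide; open, the fingers measure 114 mm over their backs; the gripper's body (76 mm by 85 mm) begins 54 mm behind the grasp point. The pads swing forward as they close: fully open they stand 13 mm farther back than shut.
Start: joints at [1.069, 0.116, 1.442, -0, 1.584, -0.038], TCP at [0.302, 0.604, 0.231] pointing down, gripper open.
Joint ranges: [-2.83, 2.83], [-0.83, 2.19], [0.07, 2.5], [-1.14, 4.28], [0.01, 3], [-2.97, 2.97]. Speed limits (rad/s): [1.89, 1.89, 2.22, 3.14, 3.14, 3.14].

## Interface

Orientations are given as a rotation vector (axis times angle).
In Python, from cell import ctrl gives the robot as it stands. The module is installed in compiled form; this text tells all that it offers.
- The arm moves only by the tool play_rows, never from a script. Its argument "targets" is a list of rows, each a list of 7 numbers: the turn, a rotation vector about the tool's x, y, z in degrees, then the shift along the tool's x, y, z in mm, then the closure, from 0 (fully open) to 1 (shut). In form: [[wx, wy, wz, tx, ty, tz, hand], ...]. A call has exactly 5 rows; each row shifts and turns the pose as measured when the row begins, along the tool's axes as they then stand; what a row does not reach is not made up. A row lasts 1/8 s, in which the tool goes at most 62.5 mm and 10.7 degrees, less where a joint would pass 70% of its speed; a pose out of reach is approached as far as the arm can. A call is refused whole if a number of a shift passes 62.5 or a number of a turn 10.7, either way. A call with a gripper value outside its range is refused whole. The fingers move at their own pace and stop on an object; "grip_force" is the grip in N (left out, the last holds). Time passes only in rows, so rows that do not move let the fingers close, or fill a call up. It gives the time, the measured TCP pose, the force and the opening at its end, in the units of the state.
- ctrl.state(): the state, without advancing time (a new reading comes with each control period).
- ctrl.snapshot(name): name is "scene" or "side" or "wrist"; returns a dict with "image" (384x512x3 uint8, red, green, blue), "fx", "fy", "cx", "cy" (pixels), "dist_coeffs" ([k1, k2, p1, p2, k3] as OpenCV has them; the pictures are not rectified), "pose" (4x4, takes a point from camera to world coordinates). Camera axes: x right, y down, z forward; pixel columns grow to the right and rows downward; lengths in m; the calibration is good to about 2 mm. A picture is of the moment at which its call begins. There is no depth.
- ctrl.sign_off(): hands the job in, once; it reports no verdict.
The state is a dict: "clock": time; "qpos": joint angles; "dq": joint speeds; "tau": joint torques, N m; "tool_pos": TCP position; "orientation": TCP orientation; "force": force on the tool from outside, world axes, zero at the start; "ft_torque": the same for the moment, N m; "gripper_width": finger opening in m.
Only numpy, scipy, OpenCV 4.12 (cv2) and the standard library are available. Lean on these libraries where they do the work, as an engineer would, in place of code of your own. Each camera call takes 0.05 s, during which the arm holds its last target.

## Task

Get the plaque on the drill's jig board ready for drilling its hanging hole. Slide it, flat on the board without lifting it, along against the fence until its dimple sits right under the tip of the drill bit, and swing the cam lever over until the cam grips the plaque firmly against the fence. Then prove the position: with the plaque clamped, pull the feed lever down until the bit drops into the dimple, let the lever back up to its rest and let go; leave the green tumbler and the white cup where they stand.

Things in the scene. Friction and masses are not known exactly. Their poses are not given: they have to be found in the camera images.
- drill: Small grey bench drill, fixed on the table (place and heading vary). Origin on the table top below the bit, z up. Its +y points roughly to the robot (open side), column and motor stand towards -y; work goes in along its +x from its -x end, at the robot's right. Plywood jig board: top at z = 30 mm, x -150 to +85, y -52 to +98 mm. Fence, cam, levers and bit belong to the drill.
- fence_end (a point): Right-hand end of the wooden fence: on its face, at the jig board's top; x -25, y -28, z 30 mm in the drill's axes. The fence runs from here 110 mm along the drill's +x and is 24 mm high; from this point towards the drill's -x the board is open on both sides of the plaque.
- head_front (a point): Lower -x edge of the drill's head: x -38, y 0, z 155 mm in the drill's axes. The head (z 155 to 320, y -87 to +18 mm) and lever hub (out to x -81, z 180 to 230 mm) overhang the plaque: an upright gripper on it strikes them before the dimple gets under the bit. Hold the plaque with the gripper leaning 30 to 40 degrees to the robot's right (to the drill's -x).
- plaque_center (a point): Centre, half-way up, of the loose flat terracotta plaque on the jig board, 120 x 56 x 18 mm (x, y, z), 0.22 kg; x along its length towards the end with the dimple (the robot's left, as the drill's x), z up. It can be gripped across its 56 mm width by the 45 mm at its -x end. Two more plaques wait in a stack at the far left.
- dimple (a point): Centre of the mouth of the plaque's round dimple, 16 mm wide and 9 mm deep, on its top face, 25 mm from the centre along the plaque's +x (35 mm from its far end, on the centre line), with four pencil strokes round it. Axes as for plaque_center.
- bit_tip (a point): Point of the 5 mm drill bit, 73 mm above the table (25 mm above the plaque's top) when the feed lever is at rest; straight above the drill's origin. With the plaque against the fence its centre line passes under it.
- cam_lever: Wooden cam clamp: lever with an upright dowel, and under it an eccentric disc (radius 20 mm) that presses the plaque's side. Origin on its upright pivot at the jig board's top. Closes clockwise seen from above. Open, the lever points along the drill's +y, 5 degrees towards its -x; it starts up to 0.25 rad from there and stays where it is left. Closing can draw the plaque up to 2 mm to the drill's -x.
- cam_grip (a point): Upright dowel at the cam lever's end, 18 mm across, 85 mm from the pivot; the point is on its axis 75 mm above the table (dowel top 97 mm, lever's upper face 58 mm). Swung clockwise about cam_pivot, the disc meets a plaque that lies against the fence about 0.95 rad from fully open; firm from 1.0, end of travel 1.12 rad. About 1.2 N moves it, 4 to 12 N at the dowel pinch firmly.
- cam_pivot (a point): On the cam's upright pivot axis, at the same height as cam_grip; 20 mm in x and 55.7 mm in y from the drill's origin, in the drill's axes.
- feed_lever (a joint): Angle of the feed lever about its hub (axis along the drill's x): 0 = rest, pointing 45 degrees above level towards the drill's +y; grows as it is pulled down, end 1.45. The bit goes down 30 mm per rad: it reaches the plaque's top at 0.83 and the floor of the dimple at about 1.13. A spring brings it back; pulling takes about 1.5 to 3 N at the ball.
- lever_ball (a point): Centre of the black ball at the feed lever's end, 32 mm across, 130 mm from the hub, on the operator's side of the head; it can be gripped from above across the drill's x and turns freely between the pads as the lever swings.
- lever_hub (a point): Centre of the feed lever's hub: 70 mm in -x, 35 mm in -y and 205 mm above the drill's origin, in the drill's axes. Lever and ball move in the drill's y-z plane through it.
- green_tumbler: Green tumbler 65 x 65 x 84 mm, a bystander; origin at the middle of its foot.
- stacked_cup: White cup 68 x 69 x 68 mm, a bystander; origin at the middle of its foot.
Mind the look-alikes: they are no part of the job. Leave any purple look-alike of the part that bears plaque_center alone.

How it is judged:
By the outcome, as a careful person would: the job done as asked, in the order asked, and still so for the second after the job is handed in, with the robot touching nothing.
It also fails if it takes over 72 s, if anything falls off the work surface, if the arm or the gripper's body presses on something with over 40 N, if the wrist force passes 120 N, or if a joint passes its speed limit or range.

## Working session

There is one attempt and no reset: what is moved stays moved. The work goes in short steps, Python scripts to look and compute and a tool call to move; the robot and the scene stay as the last step left them, time stands still between calls to the robot, and variables do not carry over. Pictures are saved under pics/ and viewed, and the job is handed in when it is done.

Besides the shell and the picture viewer there is one more tool, called after "Call:" as name([rows], argument=value, ...), one row to a line, values as JSON. play_rows: Moves the arm, as the interface text tells. Its arguments: {"type":"object","properties":{"targets":{"type":"array"},"grip_force":{"type":"number"}},"required":["targets"]}

```bash
mkdir -p pics; ls; python3 - <<'E'
from cell import ctrl
import cv2,numpy as np
s=ctrl.state(); print(s)
for n in ["scene","side","wrist"]:
    d=ctrl.snapshot(n); cv2.imwrite(f"pics/{n}0.png",d["image"][:,:,::-1])
    print(n,d["fx"],d["fy"],d["cx"],d["cy"],d["dist_coeffs"],np.round(d["pose"],3).tolist())
E
```

```text
pics
{'clock': 0.0, 'qpos': array([ 1.06917277e+00,  1.16472199e-01,  1.44226980e+00,  3.92254788e-06,
        1.58400103e+00, -3.77840056e-02]), 'dq': array([ 3.63794201e-04, -1.55244807e-03, -5.02413835e-05,  2.85604069e-04,
       -6.40847271e-04,  2.11434077e-04]), 'tau': array([-3.09819457e-03, -7.31978846e+01, -6.32503080e+01, -1.21004055e-04,
        6.03626206e-03, -1.08509794e-04]), 'tool_pos': array([0.30188911, 0.60351168, 0.23056865]), 'orientation': array([-7.22012021e-01, -3.05718015e+00,  1.73986729e-03]), 'force': array([ 0.43688283,  0.1165142 , -0.73399539]), 'ft_torque': array([-0.01384092, -0.00705267, -0.00660067]), 'gripper_width': 0.08544544527009777}
scene 429.8875208497242 429.8875208497242 255.48212467399946 190.98727111421087 [-0.16039372  0.          0.          0.          0.        ] [[-0.986, -0.147, 0.082, 0.536], [-0.168, 0.848, -0.504, 0.574], [0.005, -0.51, -0.86, 1.114], [0.0, 0.0, 0.0, 1.0]]
side 468.70117134700774 468.70117134700774 254.85123716661272 184.63429323555187 [-0.02209245  0.          0.          0.          0.        ] [[0.793, -0.299, 0.531, -0.076], [-0.609, -0.369, 0.702, -0.893], [-0.014, -0.88, -0.475, 0.814], [0.0, 0.0, 0.0, 1.0]]
wrist 307.2294994876309 307.2294994876309 255.33576806537587 189.9388848982692 [-0.08405819  0.          0.          0.          0.        ] [[0.448, 0.861, 0.241, 0.242], [0.894, -0.431, -0.122, 0.635], [-0.001, 0.27, -0.963, 0.373], [0.0, 0.0, 0.0, 1.0]]
```

View pics/scene0.png

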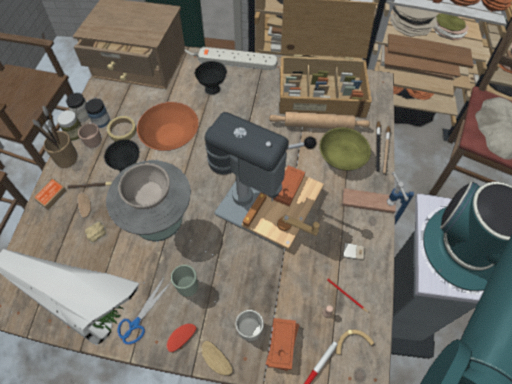

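View pics/side0.png

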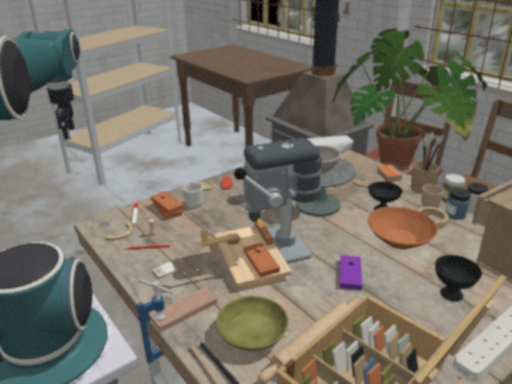

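View pics/wrist0.png

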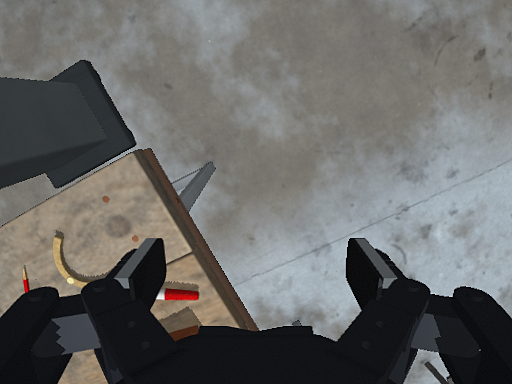

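```bash
python3 - <<'E'
import cv2
a=cv2.imread("pics/scene0.png")[110:255,195:345]; cv2.imwrite("pics/sc_crop0.png",cv2.resize(a,None,fx=5,fy=5,interpolation=cv2.INTER_CUBIC)[:600*2][:, :800])
a=cv2.imread("pics/side0.png")[130:300,190:320]; cv2.imwrite("pics/sd_crop0.png",cv2.resize(a,None,fx=3.5,fy=3.5,interpolation=cv2.INTER_CUBIC))
a=cv2.imread("pics/scene0.png")[110:255,195:345]; cv2.imwrite("pics/sc_crop0.png",cv2.resize(a,None,fx=4,fy=4,interpolation=cv2.INTER_CUBIC))
E
```

```text
(no output)
```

View pics/sc_crop0.png

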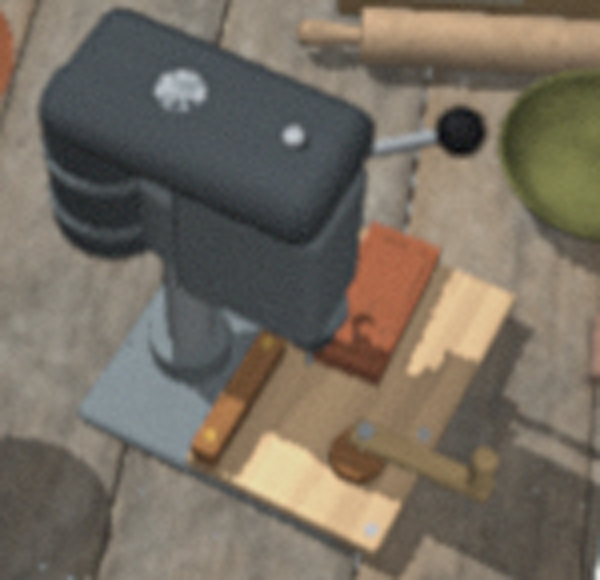

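View pics/sd_crop0.png

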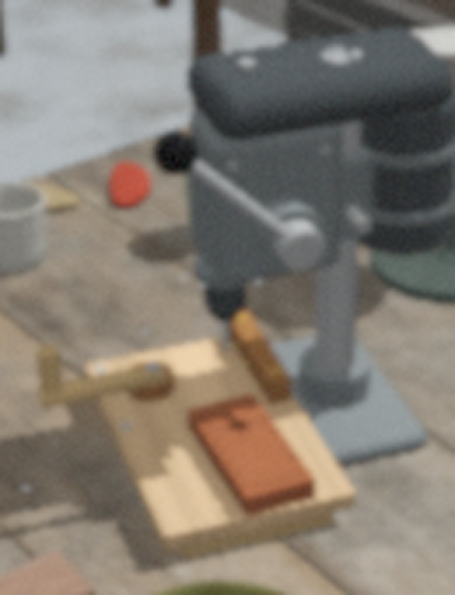

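```bash
cat > h.py <<'E'
import numpy as np,cv2
from cell import ctrl
def ray(d,uv):
    K=np.array([[d["fx"],0,d["cx"]],[0,d["fy"],d["cy"]],[0,0,1]])
    p=cv2.undistortPoints(np.array([[uv]],float),K,np.array(d["dist_coeffs"],float))[0,0]
    T=np.array(d["pose"]); r=T[:3,:3]@np.array([p[0],p[1],1]); return T[:3,3],r/np.linalg.norm(r)
def onz(d,uv,z):
    o,r=ray(d,uv); return o+r*(z-o[2])/r[2]
def tri(d1,u1,d2,u2):
    A=np.zeros((3,3));b=np.zeros(3);L=[]
    for d,u in((d1,u1),(d2,u2)):
        o,r=ray(d,u);P=np.eye(3)-np.outer(r,r);A+=P;b+=P@o;L.append((o,r,P))
    x=np.linalg.solve(A,b); return x,[np.linalg.norm(P@(x-o)) for o,r,P in L]
def proj(d,X):
    T=np.linalg.inv(np.array(d["pose"]));K=np.array([[d["fx"],0,d["cx"]],[0,d["fy"],d["cy"]],[0,0,1]])
    X=np.atleast_2d(X)@T[:3,:3].T+T[:3,3]
    return cv2.projectPoints(X,np.zeros(3),np.zeros(3),K,np.array(d["dist_coeffs"],float))[0][:,0]
def fit(local,world):
    l=np.array(local)[:,:2];w=np.array(world)[:,:2];lc=l.mean(0);wc=w.mean(0)
    a=(l-lc);b=(w-wc);th=np.arctan2((a[:,0]*b[:,1]-a[:,1]*b[:,0]).sum(),(a*b).sum())
    R=np.array([[np.cos(th),-np.sin(th)],[np.sin(th),np.cos(th)]]);t=wc-R@lc
    return th,t,(l@R.T+t-w)
E
python3 - <<'E'
from h import *
S=ctrl.snapshot("scene");D=ctrl.snapshot("side")
import pickle;pickle.dump((S,D),open("cams.pkl","wb"))
L=[];W=[]
for d,uv,l in [(S,(288.75,248.25),(.085,.098)),(S,(323.75,184.25),(-.15,.098)),(D,(237,283.7),(-.15,.098)),(D,(290.9,270.6),(-.15,-.052)),(D,(215.1,234.9),(.085,.098))]:
    w=onz(d,uv,.03);print(l,w.round(4));L.append(l);W.append(w)
th,t,r=fit(L,W);print(th,np.degrees(th),t,(r*1000).round(1))
E
```

```text
(0.085, 0.098) [0.5193 0.1028 0.03  ]
(-0.15, 0.098) [ 0.4431 -0.1184  0.03  ]
(-0.15, 0.098) [ 0.4429 -0.1253  0.03  ]
(-0.15, -0.052) [ 0.5842 -0.171   0.03  ]
(0.085, 0.098) [0.5192 0.0919 0.03  ]
1.2374059689740922 70.89813956651157 [ 0.58432749 -0.01333679] [[ 0.2 -3.7]
 [-0.4 -4.6]
 [-0.3  2.3]
 [ 0.2 -1.1]
 [ 0.3  7.1]]
```

```bash
cat >> h.py <<'E'
def toW(th,t,p):
    p=np.atleast_2d(np.array(p,float));R=np.array([[np.cos(th),-np.sin(th)],[np.sin(th),np.cos(th)]])
    return np.c_[p[:,:2]@R.T+t,p[:,2]]
def overlay(d,th,t,name,x0,y0,x1,y1,f):
    im=cv2.resize(d["image"][y0:y1,x0:x1,::-1],None,fx=f,fy=f,interpolation=cv2.INTER_CUBIC)
    def q(p): return ((proj(d,toW(th,t,p))+.5-[x0,y0])*f-.5)
    def poly(p,c): cv2.polylines(im,[np.round(q(p)).astype(int)],False,c,1)
    poly([(.085,.098,.03),(-.15,.098,.03),(-.15,-.052,.03),(.085,-.052,.03),(.085,.098,.03)],(255,0,255))
    poly([(-.025,-.028,.03),(.085,-.028,.03),(.085,-.028,.054),(-.025,-.028,.054),(-.025,-.028,.03)],(0,255,0))
    for p,c in [((0,0,.073),(0,255,255)),((.02,.0557,.075),(255,255,0)),((-.07,-.035,.205),(0,0,255)),((-.07,-.035+.0919,.205+.0919),(255,0,0)),((-.038,0,.155),(255,128,0))]:
        cv2.circle(im,tuple(int(v) for v in q([p])[0]),4,c,1)
    cv2.imwrite(name,im)
E
python3 - <<'E'
from h import *
import pickle;S,D=pickle.load(open("cams.pkl","rb"))
th,t=1.2374,np.array([.58433,-.01334])
overlay(S,th,t,"pics/ovS1.png",195,110,345,255,4)
overlay(D,th,t,"pics/ovD1.png",190,130,320,300,3.5)
E
```

```text
(no output)
```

View pics/ovS1.png

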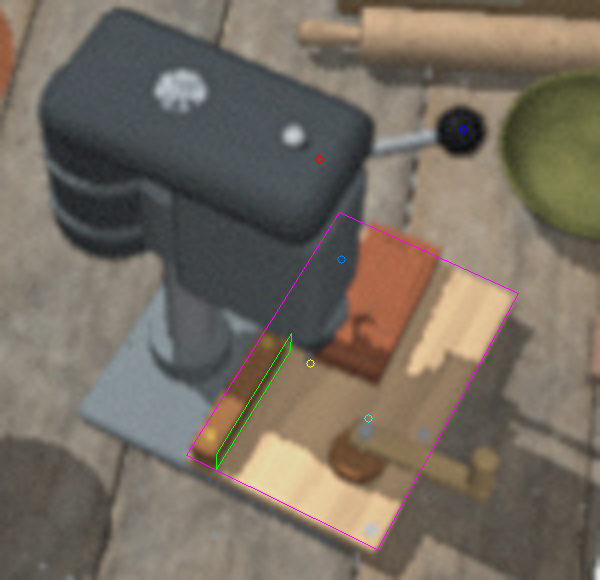

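View pics/ovD1.png

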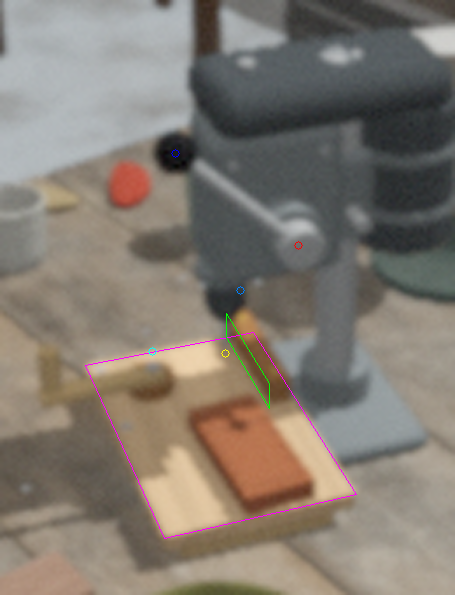

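```bash
cat >> h.py <<'E'
from scipy.spatial.transform import Rotation as Ro
def Rq(q1,s,q4,q5,q6):
    return Ro.from_euler('ZYZYZ'[:1],q1)*Ro.from_euler('y',s)*Ro.from_euler('z',q4)*Ro.from_euler('y',q5)*Ro.from_euler('z',q6+np.pi/2)
def wrist(R,q1,s):
    M=(Ro.from_euler('z',q1)*Ro.from_euler('y',s)).inv()*R*Ro.from_euler('z',-np.pi/2)
    return M.as_euler('ZYZ')
def toolR(th,lean,sgn,leandir=0):
    # tool z = down + sin(lean)*drill x ; tool y=sgn*drill y
    x=np.array([np.cos(th),np.sin(th),0]);y=np.array([-np.sin(th),np.cos(th),0]);z=np.array([0,0,1.])
    tz=np.sin(lean)*x-np.cos(lean)*z; ty=sgn*y; tx=np.cross(ty,tz)
    return Ro.from_matrix(np.c_[tx,ty,tz])
E
python3 - <<'E'
from h import *
s=ctrl.state();q=s["qpos"];print(Rq(q[0],q[1]+q[2],*q[3:]).as_rotvec(),s["orientation"])
for lean in (0,30,35,40):
  for sg in (1,-1):
    for q1 in (-.3,-.15):
      for sm in(1.5,):
        print(lean,sg,q1,sm,wrist(toolR(1.237,np.radians(lean),sg),q1,sm).round(2))
E
```

```text
[-7.21948100e-01 -3.05735164e+00  8.02950129e-04] [-7.21948100e-01 -3.05735164e+00  8.02950129e-04]
0 1 -0.3 1.5 [ 0.    1.64 -3.11]
0 1 -0.15 1.5 [ 0.    1.64 -2.96]
0 -1 -0.3 1.5 [0.   1.64 0.03]
0 -1 -0.15 1.5 [-0.    1.64  0.18]
30 1 -0.3 1.5 [ 0.52  1.62 -3.08]
30 1 -0.15 1.5 [ 0.51  1.54 -2.95]
30 -1 -0.3 1.5 [0.52 1.62 0.06]
30 -1 -0.15 1.5 [0.51 1.54 0.19]
35 1 -0.3 1.5 [ 0.61  1.61 -3.07]
35 1 -0.15 1.5 [ 0.6   1.52 -2.95]
35 -1 -0.3 1.5 [0.61 1.61 0.07]
35 -1 -0.15 1.5 [0.6  1.52 0.19]
40 1 -0.3 1.5 [ 0.7   1.6  -3.07]
40 1 -0.15 1.5 [ 0.69  1.51 -2.96]
40 -1 -0.3 1.5 [0.7  1.6  0.07]
40 -1 -0.15 1.5 [0.69 1.51 0.19]
```

```bash
cat >> h.py <<'E'
def toD(th,t,w):
    w=np.atleast_2d(w);R=np.array([[np.cos(th),-np.sin(th)],[np.sin(th),np.cos(th)]]);return np.c_[(w[:,:2]-t)@R,w[:,2]]
def plan(pos,R,hand,st=None,vmax=55,wmax=10,n=None):
    st=st or ctrl.state(); R0=Ro.from_rotvec(st["orientation"]);p0=st["tool_pos"]
    rv=(R0.inv()*R).as_rotvec(degrees=True);dp=np.array(pos)-p0
    n=n or int(max(np.ceil(np.linalg.norm(rv)/wmax),np.ceil(np.linalg.norm(dp)*1000/vmax),1))
    print("n rows",n,"dist",np.linalg.norm(dp).round(4),"rot",rv.round(1))
    for i in range(n):
        Ri=R0*Ro.from_rotvec(rv*i/n,degrees=True)
        print((rv/n).round(2).tolist()+(Ri.inv().apply(dp/n)*1000).round(1).tolist()+[hand])
E
python3 - <<'E'
from h import *
import pickle;S,D=pickle.load(open("cams.pkl","rb"))
th,t=1.2374,np.array([.58433,-.01334])
for uv in [(240,425),(191,410),(252,398),(313,484),(250,502)]:
    print(uv,toD(th,t,onz(D,(190+(uv[0]+.5)/3.5-.5,130+(uv[1]+.5)/3.5-.5),.048)).round(4))
for uv in [(365,322),(380,227),(440,250),(378,372)]:
    print(uv,toD(th,t,onz(S,(195+uv[0]/4,110+uv[1]/4),.048)).round(4))
R=toolR(th,0.0,-1)
plan([.36,.25,.27],Ro.from_euler('z',-35,degrees=True)*Ro.from_rotvec(ctrl.state()["orientation"]),0)
E
```

```text
(240, 425) [[-0.0625  0.0095  0.048 ]]
(191, 410) [[-0.0309  0.0397  0.048 ]]
(252, 398) [[-0.0317 -0.0111  0.048 ]]
(313, 484) [[-0.1494 -0.0179  0.048 ]]
(250, 502) [[-0.1536  0.0328  0.048 ]]
(365, 322) [[-0.0619  0.0147  0.048 ]]
(380, 227) [[-0.1412 -0.0126  0.048 ]]
(440, 250) [[-0.1445  0.0356  0.048 ]]
(378, 372) [[-0.0294  0.0413  0.048 ]]
n rows 7 dist 0.3605 rot [-0.  0. 35.]
[-0.0, 0.0, 5.0, -30.0, -41.5, -5.6, 0]
[-0.0, 0.0, 5.0, -33.5, -38.7, -5.6, 0]
[-0.0, 0.0, 5.0, -36.8, -35.6, -5.6, 0]
[-0.0, 0.0, 5.0, -39.7, -32.3, -5.6, 0]
[-0.0, 0.0, 5.0, -42.4, -28.7, -5.6, 0]
[-0.0, 0.0, 5.0, -44.7, -24.9, -5.6, 0]
[-0.0, 0.0, 5.0, -46.7, -20.9, -5.6, 0]
```

Call:
play_rows([
  [0,0,6,-30,-42,-6,0],
  [0,0,6,-34,-39,-6,0],
  [0,0,6,-38,-36,-6,0],
  [0,0,6,-42,-32,-6,0],
  [0,0,6,-45,-27,-6,0],
])

```text
clock: 0.88
tool_pos: [0.3384, 0.3401, 0.2595]
orientation: [1.505, 2.758, -0.006]
force: [0.5, -0.9, -0.7]
gripper_width: 0.0857
```

```bash
python3 - <<'E'
from h import *
R=toolR(1.2374,np.radians(0),-1)
plan([.40,-.10,.28],R,0)
R=toolR(1.2374,np.radians(35),-1)
E
```

```text
n rows 9 dist 0.4449 rot [-0.1  0.2 51.8]
[-0.02, 0.02, 5.76, -44.8, -20.7, -2.1, 0]
[-0.02, 0.02, 5.76, -46.7, -16.1, -2.1, 0]
[-0.02, 0.02, 5.76, -48.1, -11.3, -2.2, 0]
[-0.02, 0.02, 5.76, -49.0, -6.4, -2.2, 0]
[-0.02, 0.02, 5.76, -49.4, -1.5, -2.2, 0]
[-0.02, 0.02, 5.76, -49.3, 3.5, -2.2, 0]
[-0.02, 0.02, 5.76, -48.7, 8.4, -2.2, 0]
[-0.02, 0.02, 5.76, -47.6, 13.2, -2.3, 0]
[-0.02, 0.02, 5.76, -46.0, 17.9, -2.3, 0]
```

Call:
play_rows([
  [0,0,6,-45,-21,-3,0],
  [0,0,6,-47,-16,-3,0],
  [0,0,6,-48,-11,-3,0],
  [0,0,6,-49,-6,-3,0],
  [0,0,6,-49,-1,-3,0],
])

```text
clock: 1.5
tool_pos: [0.3692, 0.0875, 0.2764]
orientation: [2.184, 2.255, -0.001]
force: [1.6, -0.2, 0.3]
gripper_width: 0.0853
```

Call:
play_rows([
  [0,0,6,-49,4,-3,0],
  [0,0,6,-49,9,-3,0],
  [0,0,6,-48,14,-3,0],
  [0,0,6,-46,18,-3,0],
  [0,0,0,-40,20,0,0],
])

```text
clock: 2.12
tool_pos: [0.3903, -0.163, 0.2906]
orientation: [2.617, 1.728, 0.004]
force: [2.4, -0.3, -0.1]
gripper_width: 0.0855
```

```bash
python3 - <<'E'
from h import *
s=ctrl.state();print(s["tool_pos"],s["qpos"])
R=toolR(1.2374,np.radians(35),-1)
plan([.49,-.22,.20],R,0)
E
```

```text
[ 0.39028082 -0.16295554  0.29062649] [-4.55524838e-01 -4.60978755e-01  1.85171387e+00 -4.95281218e-04
  1.74460869e+00 -5.20263032e-02]
n rows 4 dist 0.1463 rot [ 1.6 35.  -3.8]
[0.39, 8.76, -0.95, -3.3, 28.4, 22.8, 0]
[0.39, 8.76, -0.95, -7.2, 28.5, 21.8, 0]
[0.39, 8.76, -0.95, -10.9, 28.4, 20.3, 0]
[0.39, 8.76, -0.95, -14.3, 28.4, 18.1, 0]
```

Call:
play_rows([
  [0.4,9,-1,-3,29,23,0],
  [0.4,9,-1,-7,29,22,0],
  [0.4,9,-1,-11,29,20,0],
  [0.4,9,-1,-14,29,18,0],
  [0,0,0,0,0,0,0],
])

```text
clock: 2.75
tool_pos: [0.4956, -0.2253, 0.1984]
orientation: [-2.179, -1.553, -0.738]
force: [0.0, 0.5, -0.2]
gripper_width: 0.0854
```

```bash
python3 - <<'E'
from h import *
s=ctrl.state();print(s["tool_pos"],s["qpos"])
W=ctrl.snapshot("wrist")
import pickle;pickle.dump(W,open("w1.pkl","wb"))
print(W["pose"].round(3))
overlay(W,1.2374,np.array([.58433,-.01334]),"pics/w1.png",0,0,512,384,1.5)
cv2.imwrite("pics/w1raw.png",cv2.resize(W["image"][:,:,::-1],None,fx=1.5,fy=1.5))
E
```

```text
[ 0.49562414 -0.22531971  0.19835252] [-0.77247686 -0.03860067  1.75021531  0.58736074  1.70808773 -0.44130337]
[[ 0.944 -0.304  0.126  0.485]
 [-0.329 -0.88   0.343 -0.254]
 [ 0.006 -0.366 -0.931  0.353]
 [ 0.     0.     0.     1.   ]]
```

View pics/w1.png

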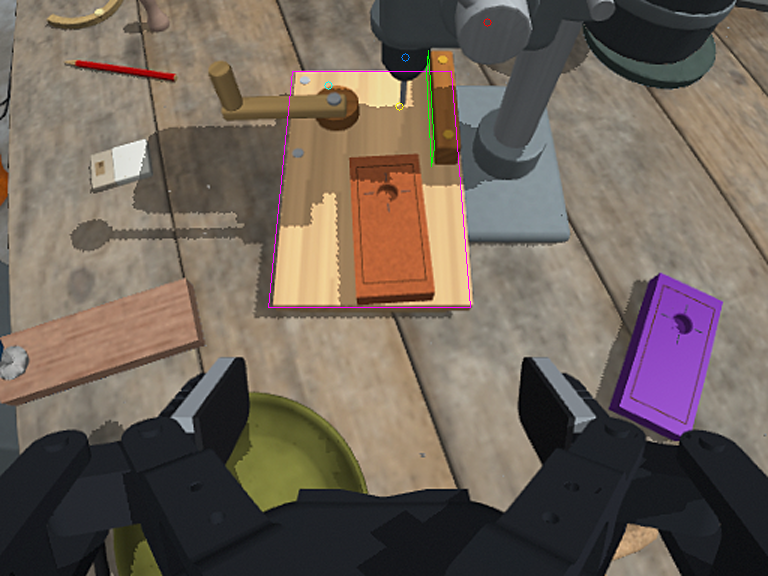

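```bash
python3 - <<'E'
from h import *
import pickle;W=pickle.load(open("w1.pkl","rb"))
a=W["image"][30:215,170:320,::-1]; cv2.imwrite("pics/w1c.png",cv2.resize(a,None,fx=4,fy=4,interpolation=cv2.INTER_CUBIC)[:760])
a=W["image"][85:215,170:320,::-1]; cv2.imwrite("pics/w1d.png",cv2.resize(a,None,fx=4.5,fy=4.5,interpolation=cv2.INTER_CUBIC))
a=W["image"][20:130,170:320,::-1]; cv2.imwrite("pics/w1e.png",cv2.resize(a,None,fx=5,fy=5,interpolation=cv2.INTER_CUBIC))
E
```

```text
(no output)
```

View pics/w1d.png

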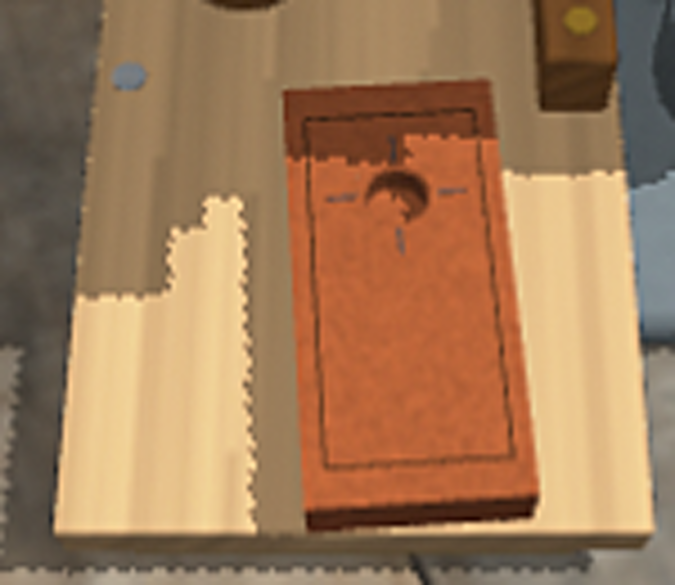

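View pics/w1e.png

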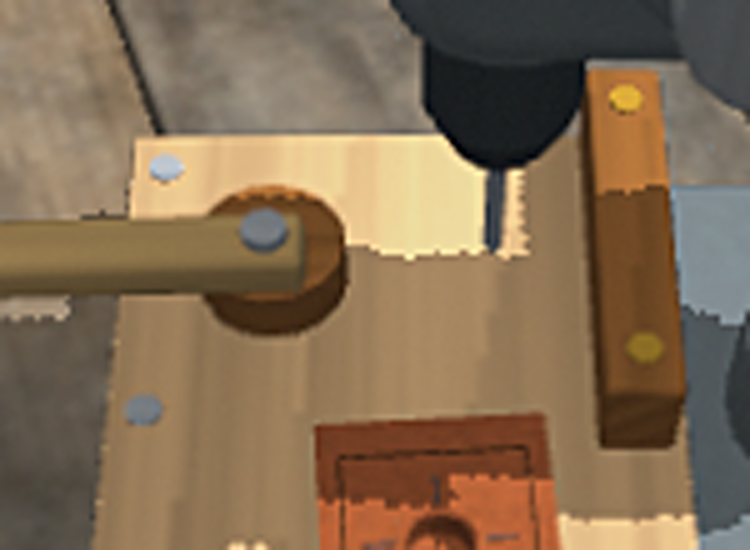

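```bash
python3 - <<'E'
from h import *
import pickle;W=pickle.load(open("w1.pkl","rb"))
d=lambda u,v:(170+(u+.5)/4.5-.5,85+(v+.5)/4.5-.5)
e=lambda u,v:(170+(u+.5)/5-.5,20+(v+.5)/5-.5)
P=[(d(54,534),.03,(-.15,.098)),(d(654,534),.03,(-.15,-.052)),(e(134,135),.03,(.085,.098)),(e(600,445),.03,(-.025,-.028)),(e(600,393),.054,(-.025,-.028)),(e(492,251),.073,(0,0)),(e(265,230),.060,(.02,.0557))]
Wd=[onz(W,u,z) for u,z,l in P];th,t,r=fit([l for *_,l in P],Wd);print(th,t,(r*1000).round(1).tolist())
Q=[]
for n,u in dict(dimL=(366,197),dimR=(430,197),farL=(283,92),farR=(490,81),nearL=(306,514),nearR=(540,493)).items():
    x=toD(th,t,onz(W,d(*u),.048))[0];print(n,(x*1000).round(1))
dw=onz(W,((222+.5)/1.5-.5,(68+.5)/1.5-.5),.097);print("dowel top",toD(th,t,dw)*1000)
E
```

```text
1.2403565561591487 [ 0.58702537 -0.01268404] [[-0.5, 0.3], [0.9, 0.2], [-0.1, 0.5], [-1.5, -1.3], [1.9, 0.2], [-0.3, -0.5], [-0.4, 0.5]]
dimL [-64.5  20.   48. ]
dimR [-64.5   3.5  48. ]
farL [-31.4  42.3  48. ]
farR [-27.8 -13.3  48. ]
nearL [-151.4   34.1   48. ]
nearR [-146.3  -21.1   48. ]
dowel top [[ 16.72966564 137.20949563  97.        ]]
```

```bash
cat >> h.py <<'E'
TH,T0=1.24036,np.array([.58703,-.01268])
def tcpD():
    s=ctrl.state();R=Ro.from_rotvec(s["orientation"]).as_matrix()
    Rd=Ro.from_euler('z',-TH).as_matrix()@R
    print("TCP drill mm",(toD(TH,T0,s["tool_pos"])*1000).round(1),"tz",Rd[:,2].round(3),"ty",Rd[:,1].round(3),"F",s["force"].round(1),"w",round(s["gripper_width"],4),"t",round(s["clock"],2))
def goD(p,yaw,lean,hand,back=0,**k):
    R=toolR(TH+np.radians(yaw),np.radians(lean),-1)
    plan(toW(TH,T0,[np.array(p)/1000.])[0]-back/1000*R.as_matrix()[:,2],R,hand,**k)
E
python3 - <<'E'
from h import *
tcpD()
goD((-127,8,34),3.84,35,0,back=60)
goD((-127,8,34),3.84,35,0,back=0)
E
```

```text
TCP drill mm [[-230.4   17.6  200.7]] tz [ 0.601 -0.01  -0.799] ty [-0.003 -1.     0.01 ] F [ 0.7 -0.   0.9] w 0.0851 t 2.8
n rows 3 dist 0.1369 rot [ 2.8 -1.9 -2.9]
[0.94, -0.64, -0.98, -5.2, 3.5, 45.2, 0]
[0.94, -0.64, -0.98, -4.7, 4.2, 45.2, 0]
[0.94, -0.64, -0.98, -4.3, 4.8, 45.2, 0]
n rows 4 dist 0.1964 rot [ 2.8 -1.9 -2.9]
[0.71, -0.48, -0.73, -4.4, 1.9, 48.9, 0]
[0.71, -0.48, -0.73, -4.0, 2.5, 48.9, 0]
[0.71, -0.48, -0.73, -3.6, 3.0, 48.9, 0]
[0.71, -0.48, -0.73, -3.3, 3.6, 48.9, 0]
```

Call:
play_rows([
  [0.9,-0.6,-1,-5,3.5,45,0],
  [0.9,-0.6,-1,-5,4,45,0],
  [0.9,-0.6,-1,-4,5,45,0],
  [0,0,0,0,0,0,0],
  [0,0,0,0,0,0,0],
])

```text
clock: 3.42
tool_pos: [0.5315, -0.1621, 0.0905]
orientation: [-2.142, -1.657, -0.676]
force: [0.7, 0.6, 0.0]
gripper_width: 0.0855
```

```bash
python3 - <<'E'
from h import *
W=ctrl.snapshot("wrist");tcpD()
import pickle;pickle.dump(W,open("w2.pkl","wb"))
overlay(W,TH,T0,"pics/w2.png",0,0,512,384,1.5)
goD((-127,8,34),3.84,35,0,back=0)
E
```

```text
TCP drill mm [[-159.5    4.1   90.4]] tz [ 0.564  0.027 -0.826] ty [ 0.071 -0.997  0.016] F [-0.3 -0.  -0.4] w 0.0854 t 3.48
n rows 2 dist 0.0652 rot [0.6 0.6 0.7]
[0.3, 0.32, 0.36, -2.4, -1.2, 32.5, 0]
[0.3, 0.32, 0.36, -2.6, -1.0, 32.5, 0]
```

View pics/w2.png

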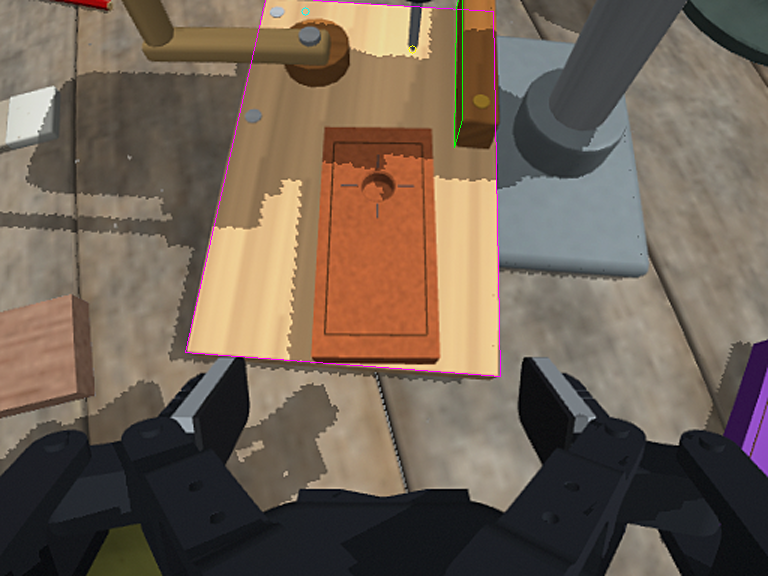

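Call:
play_rows([
  [0.3,0.3,0.3,-2.5,-1,30,0],
  [0.3,0.3,0.3,-2.5,-1,25,0],
  [0,0,0,0,0,6,0],
  [0,0,0,0,0,4,0],
  [0,0,0,0,0,0,0],
])

```text
clock: 4.1
tool_pos: [0.5404, -0.1325, 0.0381]
orientation: [-2.141, -1.644, -0.679]
force: [0.5, 1.0, 0.3]
gripper_width: 0.0853
```

```bash
python3 - <<'E'
from h import *
W=ctrl.snapshot("wrist");tcpD()
overlay(W,TH,T0,"pics/w3.png",0,0,512,384,1.5)
goD((-127,8,34),3.84,35,0,back=0)
E
```

```text
TCP drill mm [[-128.6    5.1   38.4]] tz [ 0.57   0.03  -0.821] ty [ 0.066 -0.998  0.01 ] F [-0.4 -0.6  0.3] w 0.0856 t 4.15
n rows 1 dist 0.0055 rot [0.5 0.2 0.3]
[0.48, 0.22, 0.27, -1.0, -2.9, 4.6, 0]
```

View pics/w3.png

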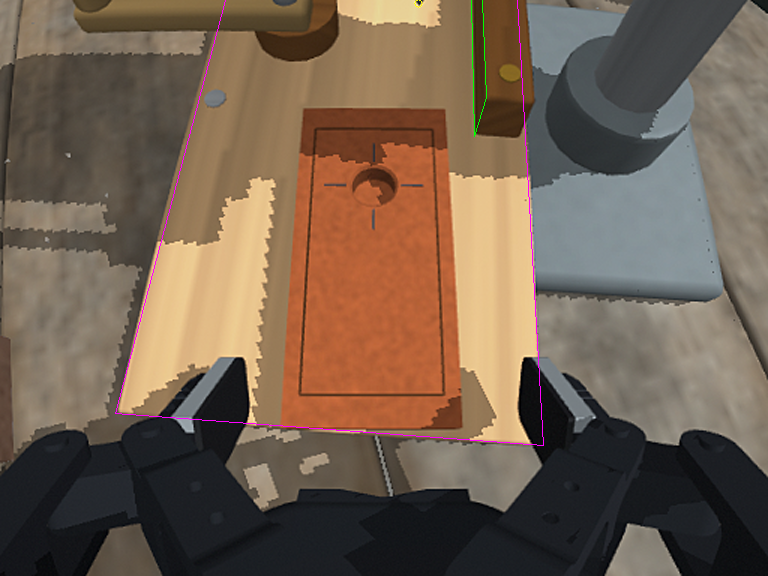

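Call:
play_rows([
  [0.5,0,0.3,-1,-3,3,0],
  [0,0,0,0,0,0,0.2],
  [0,0,0,0,0,0,0.25],
  [0,0,0,0,0,0,0.3],
  [0,0,0,0,0,0,0.3],
], grip_force=30)

```text
clock: 4.78
tool_pos: [0.538, -0.1316, 0.036]
orientation: [-2.14, -1.638, -0.67]
force: [-0.6, -0.5, 0.3]
gripper_width: 0.0598
```

```bash
python3 - <<'E'
from h import *
W=ctrl.snapshot("wrist");tcpD()
overlay(W,TH,T0,"pics/w4.png",0,0,512,384,1.5)
E
```

```text
TCP drill mm [[-128.3    7.8   36. ]] tz [ 0.569  0.038 -0.822] ty [ 0.066 -0.998  0.   ] F [-0.7  0.2  0.6] w 0.0599 t 4.83
```

View pics/w4.png

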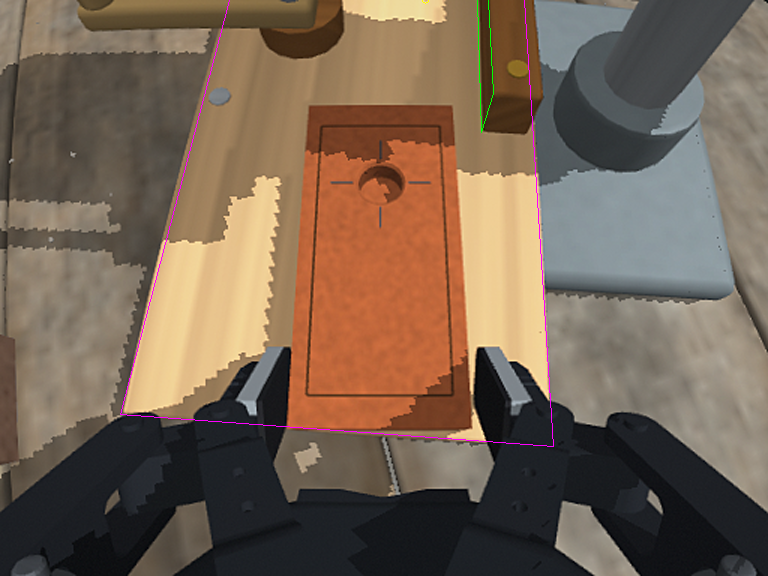

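Call:
play_rows([
  [0,0,0,0,0,2,0.3],
  [0,0,0,0,0,0,0.4],
  [0,0,0,0,0,0,0.5],
  [0,0,0,0,0,0,0.5],
  [0,0,0,0,0,0,0.5],
], grip_force=35)

```text
clock: 5.45
tool_pos: [0.5384, -0.1304, 0.0343]
orientation: [-2.14, -1.638, -0.67]
force: [-1.3, -0.9, -0.2]
gripper_width: 0.0553
```

```bash
python3 - <<'E'
from h import *
W=ctrl.snapshot("wrist");tcpD()
overlay(W,TH,T0,"pics/w5.png",0,0,512,384,1.5)
E
```

```text
TCP drill mm [[-127.1    7.8   34.3]] tz [ 0.569  0.038 -0.822] ty [ 0.066 -0.998  0.   ] F [-1.1 -0.4  0.8] w 0.0549 t 5.5
```

View pics/w5.png

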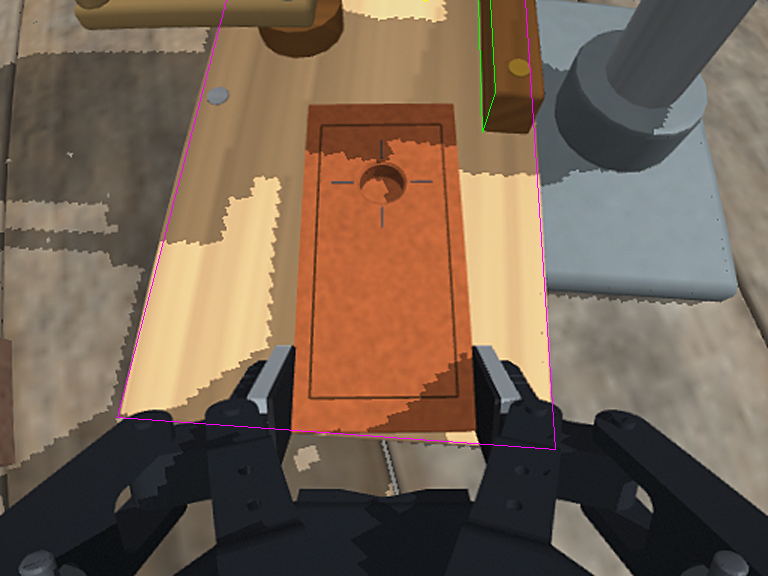

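```bash
cat >> h.py <<'E'
def dimple(W,z=.048,show=None):
    im=W["image"];hsv=cv2.cvtColor(im,cv2.COLOR_RGB2HSV)
    return hsv
E
python3 - <<'E'
from h import *
W=ctrl.snapshot("wrist")
f=lambda u,v:toD(TH,T0,onz(W,((u+.5)/1.5-.5,(v+.5)/1.5-.5),.048))[0]*1000
for n,u in dict(dL=(359,182),dR=(407,182),top=(382,140),bot=(382,228),farL=(308,104),farR=(453,103),nearL=(293,430),nearR=(475,430)).items(): print(n,f(*u).round(1))
x=f(308,104)+f(453,103);y=f(293,430)+f(475,430);print(np.degrees(np.arctan2(*(x-y)[1::-1])), x/2,y/2)
E
```

```text
dL [-63.9  19.9  48. ]
dR [-62.8   2.8  48. ]
top [-45.4  12.9  48. ]
bot [-81.4  10.5  48. ]
farL [-30.4  42.4  48. ]
farR [-26.3 -13.2  48. ]
nearL [-149.3   32.5   48. ]
nearR [-145.7  -21.5   48. ]
4.357761316530187 [-28.30877362  14.59681425  48.        ] [-147.50585425    5.51348659   48.        ]
```

```bash
python3 - <<'E'
from h import *
goD((-126,2.3,34.3),0,34.7,0.5,n=2)
E
```

```text
n rows 2 dist 0.0057 rot [-2.2 -0.   3.1]
[-1.08, -0.02, 1.57, 0.3, 2.8, 0.2, 0.5]
[-1.08, -0.02, 1.57, 0.4, 2.8, 0.3, 0.5]
```

Call:
play_rows([
  [-1.1,0,1.6,0.3,2.8,0.2,0.5],
  [-1.1,0,1.6,0.4,2.8,0.3,0.5],
  [0,0,0,0,0,0,0.5],
  [0,0,0,0,0,0,0.5],
  [0,0,0,0,0,0,0.5],
])

```text
clock: 6.18
tool_pos: [0.5444, -0.1311, 0.0343]
orientation: [-2.208, -1.566, -0.691]
force: [-1.0, 0.2, 0.3]
gripper_width: 0.0555
```

```bash
python3 - <<'E'
from h import *
W=ctrl.snapshot("wrist");tcpD()
overlay(W,TH,T0,"pics/w6.png",0,0,512,384,1.5)
goD((-90,2.3,34.3),0,34.7,0.5,n=5)
E
```

```text
TCP drill mm [[-125.8    1.9   34.3]] tz [ 0.57  -0.004 -0.822] ty [-0.006 -1.    -0.   ] F [-0.2  0.3  0.4] w 0.0553 t 6.22
n rows 5 dist 0.0358 rot [ 0.2 -0.1 -0.3]
[0.04, -0.01, -0.06, 5.9, -0.1, 4.1, 0.5]
[0.04, -0.01, -0.06, 5.9, -0.1, 4.1, 0.5]
[0.04, -0.01, -0.06, 5.9, -0.1, 4.1, 0.5]
[0.04, -0.01, -0.06, 5.9, -0.1, 4.1, 0.5]
[0.04, -0.01, -0.06, 5.9, -0.1, 4.1, 0.5]
```

View pics/w6.png

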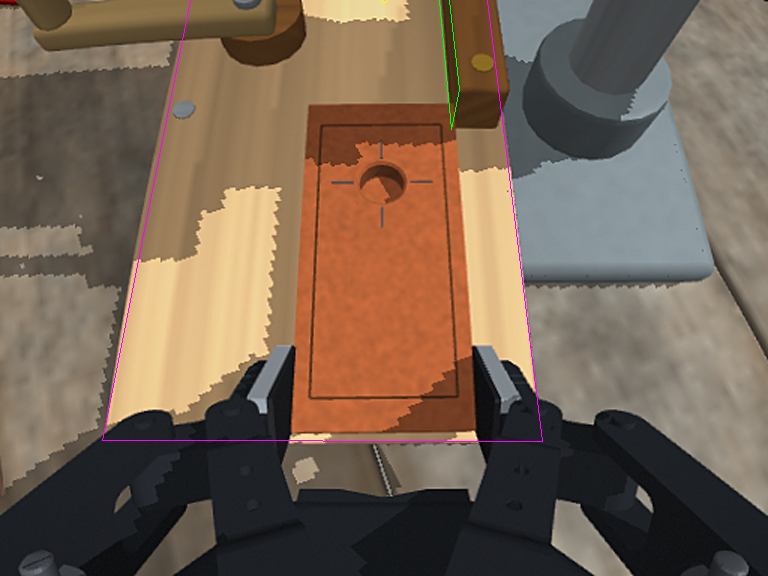

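```bash
python3 - <<'E'
from h import *
W=ctrl.snapshot("wrist")
f=lambda u,v:toD(TH,T0,onz(W,((u+.5)/1.5-.5,(v+.5)/1.5-.5),.048))[0]*1000
for n,u in dict(dL=(359,182),dR=(407,182),farL=(308,104),farR=(456,103),nearL=(292,430),nearR=(475,430)).items(): print(n,f(*u).round(1))
x=f(308,104)+f(455,103);y=f(292,430)+f(475,430);print(np.degrees(np.arctan2(*(x-y)[1::-1])))
a=W["image"][50:150,270:370,::-1]; cv2.imwrite("pics/w6c.png",cv2.resize(a,None,fx=5,fy=5,interpolation=cv2.INTER_CUBIC))
E
```

```text
dL [-61.8   9.4  48. ]
dR [-61.9  -7.7  48. ]
farL [-26.7  29.4  48. ]
farR [-26.7 -27.5  48. ]
nearL [-146.1   28.5   48. ]
nearR [-146.5  -25.9   48. ]
-0.07483509378500555
```

View pics/w6c.png

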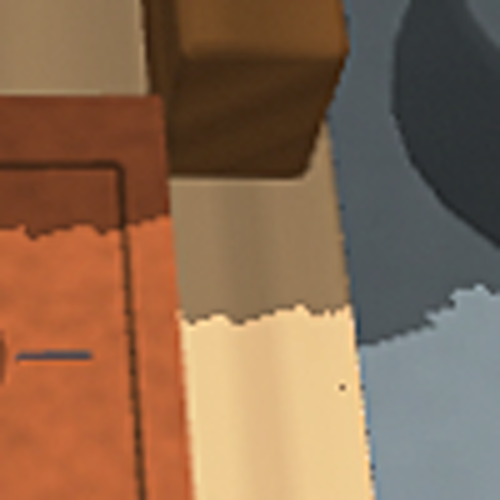

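Call:
play_rows([
  [0,0,0,0,-1.2,0,0.5],
  [0,0,0,3.3,0,2.3,0.5],
  [0,0,0,3.3,0,2.3,0.5],
  [0,0,0,3.3,0,2.3,0.5],
  [0,0,0,0,0,0,0.5],
])

```text
clock: 6.9
tool_pos: [0.5476, -0.1185, 0.0343]
orientation: [-2.208, -1.567, -0.691]
force: [1.2, 0.2, 0.4]
gripper_width: 0.0552
```

```bash
python3 - <<'E'
from h import *
W=ctrl.snapshot("wrist");tcpD()
a=W["image"][0:150,200:370,::-1]; cv2.imwrite("pics/w7c.png",cv2.resize(a,None,fx=4,fy=4,interpolation=cv2.INTER_CUBIC))
E
```

```text
TCP drill mm [[-113.     3.    34.3]] tz [ 0.57  -0.004 -0.822] ty [-0.006 -1.     0.   ] F [0.7 0.5 1. ] w 0.055 t 6.95
```

View pics/w7c.png

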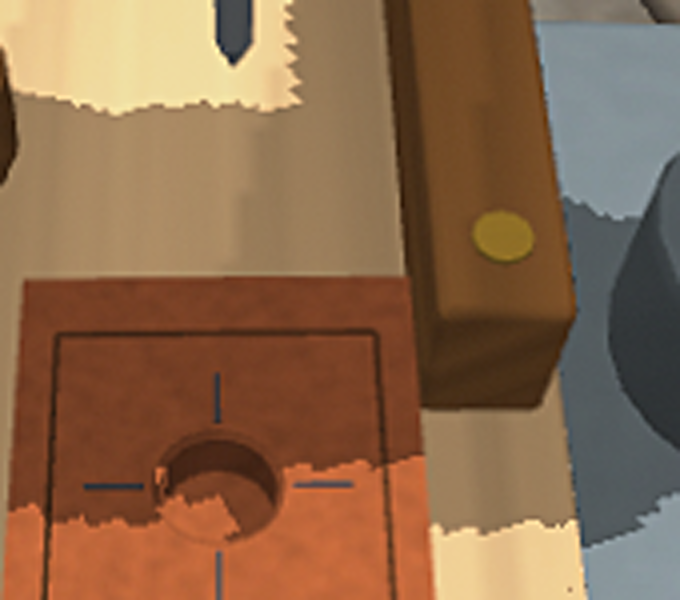

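Call:
play_rows([
  [0,0,0,6.6,0,4.6,0.5],
  [0,0,0,6.6,0,4.6,0.5],
  [0,0,0,6.6,0,4.6,0.5],
  [0,0,0,6.6,0,4.6,0.5],
  [0,0,0,6.6,0,4.6,0.5],
])

```text
clock: 7.58
tool_pos: [0.5617, -0.0784, 0.0343]
orientation: [-2.209, -1.566, -0.691]
force: [-1.3, -1.9, 1.4]
gripper_width: 0.0551
```

```bash
python3 - <<'E'
from h import *
W=ctrl.snapshot("wrist");tcpD()
overlay(W,TH,T0,"pics/w8.png",0,0,512,384,1.5)
for n in("scene","side"):
    d=ctrl.snapshot(n); b=(195,90,345,240) if n=="scene" else (190,150,340,300)
    cv2.imwrite(f"pics/{n}8.png",cv2.resize(d["image"][b[1]:b[3],b[0]:b[2],::-1],None,fx=3.5,fy=3.5,interpolation=cv2.INTER_CUBIC))
E
```

```text
TCP drill mm [[-69.6   2.7  34.3]] tz [ 0.57  -0.004 -0.822] ty [-0.007 -1.     0.   ] F [1.2 2.1 1.5] w 0.0551 t 7.62
```

View pics/w8.png

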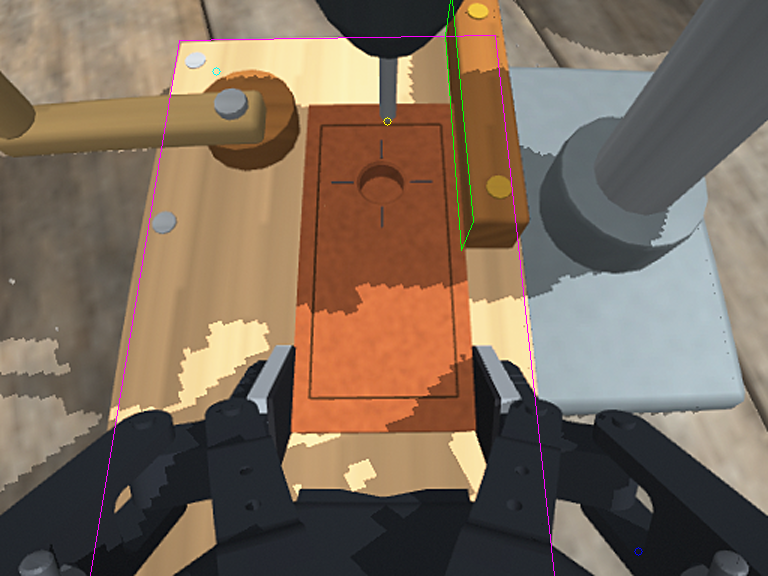

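View pics/side8.png

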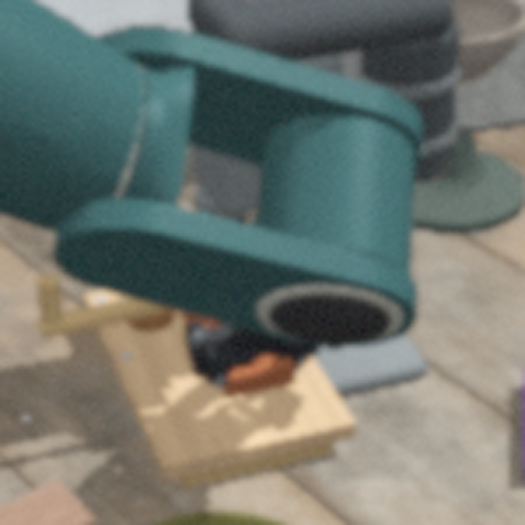

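```bash
cat > m.py <<'E'
from h import *
W=ctrl.snapshot("wrist");tcpD()
import pickle;pickle.dump(W,open("w9.pkl","wb"))
a=W["image"][50:150,200:340,::-1]; cv2.imwrite("pics/w9c.png",cv2.resize(a,None,fx=5,fy=5,interpolation=cv2.INTER_CUBIC))
E
python3 m.py
```

```text
TCP drill mm [[-70.6   2.7  34.3]] tz [ 0.57  -0.004 -0.822] ty [-0.006 -1.     0.   ] F [0.3 1.7 0.6] w 0.0555 t 7.78
```

View pics/w9c.png

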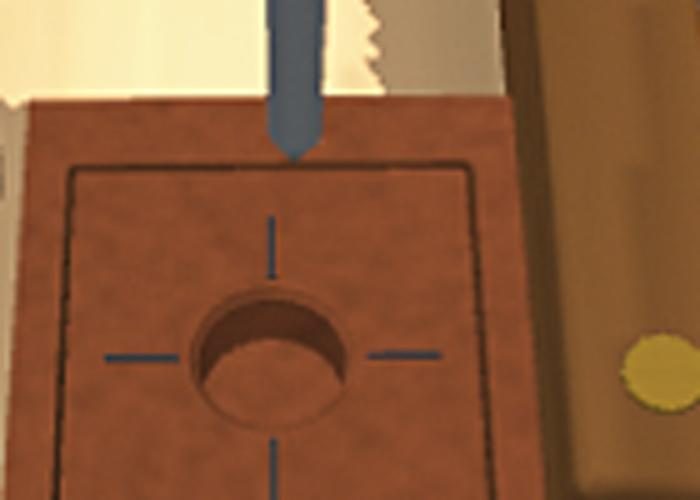

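```bash
python3 - <<'E'
from h import *
import pickle;W=pickle.load(open("w9.pkl","rb"))
g=lambda u,v,z:(toD(TH,T0,onz(W,(200+(u+.5)/5-.5,50+(v+.5)/5-.5),z))[0]*1000).round(1)
print("dim",g(271,357,.048),g(191,357,.048),g(347,356,.048),"bit",g(294,161,.073),"far",g(28,99,.048),g(513,97,.048))
E
```

```text
dim [-6.3  2.4 48. ] [-6.2 11.  48. ] [-6.2 -5.7 48. ] bit [-0.6  0.2 73. ] far [28.6 30.3 48. ] [ 28.4 -25.7  48. ]
```

Call:
play_rows([
  [0,0,0,2.7,0,1.9,0.5],
  [0,0,0,2.7,0,1.9,0.5],
  [0,0,0,0,1.3,0,0.5],
  [0,0,0,0,1.3,0,0.5],
  [0,0,0,0,0.4,0,0.5],
])

```text
clock: 8.4
tool_pos: [0.5657, -0.0732, 0.0343]
orientation: [-2.206, -1.566, -0.688]
force: [-7.0, -0.2, 6.8]
gripper_width: 0.0552
```

```bash
python3 m.py
```

```text
TCP drill mm [[-64.2   0.5  34.3]] tz [ 0.57  -0.001 -0.822] ty [-0.005 -1.    -0.002] F [-8.2 -0.2  5.9] w 0.0553 t 8.45
```

View pics/w9c.png

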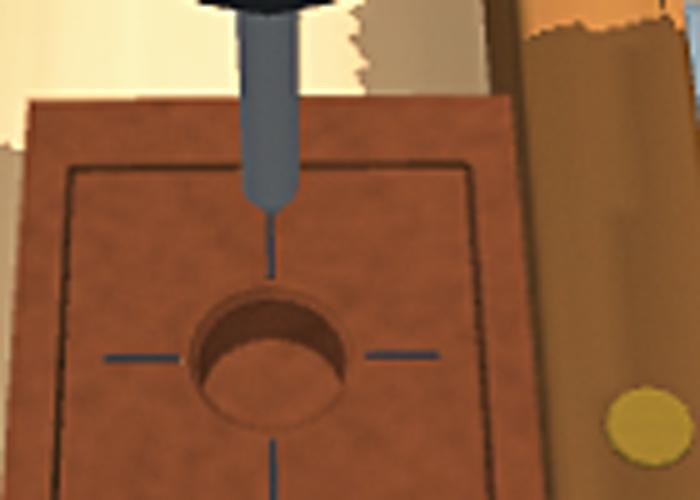

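```bash
python3 - <<'E'
from h import *
import pickle;W=pickle.load(open("w9.pkl","rb"))
g=lambda u,v,z:(toD(TH,T0,onz(W,(200+(u+.5)/5-.5,50+(v+.5)/5-.5),z))[0]*1000).round(1)
print("dim",g(271,357,.048),g(191,357,.048),g(347,356,.048),"bit",g(270,213,.073),"far",g(30,99,.048),g(511,97,.048))
E
```

```text
dim [-0.1  0.3 48. ] [-0.   8.8 48. ] [-0.  -7.8 48. ] bit [-0.3  0.2 73. ] far [34.8 27.9 48. ] [ 34.6 -27.6  48. ]
```

Call:
play_rows([
  [0,0,0,0.7,0,0.5,0.5],
  [0,0,0,0,0,0,0.5],
  [0,0,0,0,0,0,0.5],
  [0,0,0,0,-0.8,0,0.25],
  [0,0,0,0,0,0,0.15],
])

```text
clock: 9.07
tool_pos: [0.565, -0.0726, 0.0341]
orientation: [-2.206, -1.566, -0.688]
force: [-0.2, -0.9, -0.4]
gripper_width: 0.0722
```

```bash
python3 m.py
```

```text
TCP drill mm [[-63.8   1.3  34.1]] tz [ 0.57  -0.    -0.822] ty [-0.005 -1.    -0.003] F [-0.4 -0.5 -0.4] w 0.0728 t 9.12
```

View pics/w9c.png

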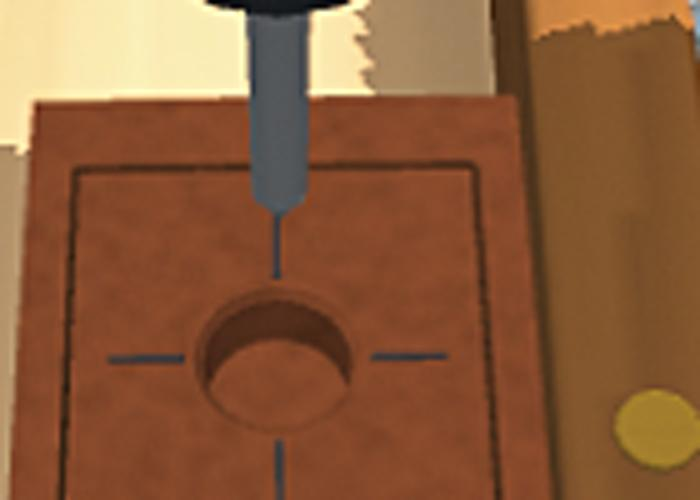

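```bash
python3 - <<'E'
from h import *
import pickle;W=pickle.load(open("w9.pkl","rb"))
g=lambda u,v,z:(toD(TH,T0,onz(W,(200+(u+.5)/5-.5,50+(v+.5)/5-.5),z))[0]*1000).round(1)
print("dim",g(277,358,.048),"bit",g(277,215,.073),"far",g(36,100,.048),g(516,97,.048))
R=toolR(TH,np.radians(34.7),-1)
goD((-63.8,1.3,34.1),0,34.7,0,back=110,n=4)
E
```

```text
dim [ 0.   0.4 48. ] bit [-0.3  0.3 73. ] far [34.9 28.  48. ] [ 34.8 -27.3  48. ]
n rows 4 dist 0.11 rot [ 0.  -0.  -0.3]
[0.01, -0.01, -0.08, 0.0, 0.0, -27.5, 0]
[0.01, -0.01, -0.08, 0.0, 0.0, -27.5, 0]
[0.01, -0.01, -0.08, 0.0, 0.0, -27.5, 0]
[0.01, -0.01, -0.08, -0.0, 0.0, -27.5, 0]
```

Call:
play_rows([
  [0,0,0,0,0.6,0,0.35],
  [0,0,0,0,0,0,0.5],
  [0,0,0,0,0,0,0.5],
  [0,0,0,1.2,0.2,0.8,0.5],
  [0,0,0,0,0,0,0.5],
])

```text
clock: 9.75
tool_pos: [0.5661, -0.0717, 0.0343]
orientation: [-2.206, -1.567, -0.687]
force: [-0.8, 1.2, 1.3]
gripper_width: 0.0554
```

Call:
play_rows([
  [0,0,0,0,0,0,0.5],
  [0,0,0,0,0,0,0.3],
  [0,0,0,0,0,0,0.15],
  [0,0,0,0,0,0,0.1],
  [0,0,0,0,0,-10,0.1],
])

```text
clock: 10.38
tool_pos: [0.564, -0.0768, 0.042]
orientation: [-2.206, -1.566, -0.686]
force: [-0.3, 0.1, 0.5]
gripper_width: 0.0768
```

```bash
python3 m.py
```

```text
TCP drill mm [[-68.9   0.2  43.7]] tz [ 0.569 -0.001 -0.822] ty [-0.005 -1.    -0.002] F [-0.3 -1.2  1.8] w 0.077 t 10.43
```

View pics/w9c.png

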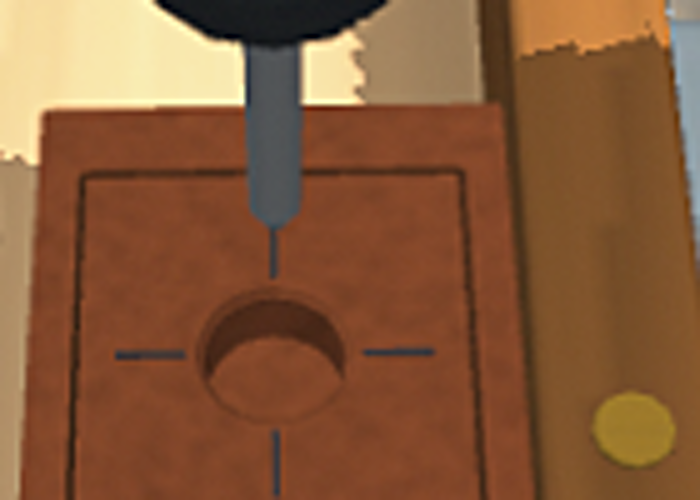

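```bash
cat > p.py <<'E'
from h import *
def seq(wps,st=None):
    s=dict(ctrl.state()) if st is None else st
    for p,yaw,lean,hand,n in wps:
        goD(p,yaw,lean,hand,st=s,n=n)
        s=dict(s);s["orientation"]=toolR(TH+np.radians(yaw),np.radians(lean),-1).as_rotvec();s["tool_pos"]=toW(TH,T0,[np.array(p)/1000.])[0]
E
python3 - <<'E'
from p import *
seq([((-122,3,120),0,35,.1,2),((-115,150,190),0,15,.3,4),((14,139,170),60,0,.45,6)])
E
```

```text
n rows 2 dist 0.0931 rot [ 0.1  0.3 -0.3]
[0.03, 0.15, -0.15, -0.1, -1.4, -46.5, 0.1]
[0.03, 0.15, -0.15, 0.0, -1.4, -46.5, 0.1]
n rows 4 dist 0.163 rot [  0. -20.  -0.]
[0.0, -5.0, -0.0, 11.5, -36.8, -13.3, 0.3]
[0.0, -5.0, -0.0, 10.3, -36.8, -14.3, 0.3]
[0.0, -5.0, -0.0, 9.0, -36.7, -15.1, 0.3]
[0.0, -5.0, -0.0, 7.6, -36.8, -15.8, 0.3]
n rows 6 dist 0.131 rot [  7.9 -13.6 -59.6]
[1.31, -2.27, -9.94, 19.9, 1.8, 8.8, 0.45]
[1.31, -2.27, -9.94, 19.6, 5.5, 7.9, 0.45]
[1.31, -2.27, -9.94, 18.6, 9.0, 7.0, 0.45]
[1.31, -2.27, -9.94, 17.1, 12.2, 6.0, 0.45]
[1.31, -2.27, -9.94, 14.9, 15.1, 5.1, 0.45]
[1.31, -2.27, -9.94, 12.2, 17.6, 4.2, 0.45]
```

Call:
play_rows([
  [0,0,0,0,-1,-30,0.1],
  [0,0,0,0,-1,-40,0.1],
  [0,0,0,0,-1,-30,0.1],
  [0,-5,0,11,-37,-13,0.3],
  [0,-5,0,10,-37,-14,0.3],
])

```text
clock: 11.05
tool_pos: [0.4724, -0.1066, 0.1636]
orientation: [-2.326, -1.645, -0.5]
force: [-0.3, -0.3, 0.2]
gripper_width: 0.0602
```

Call:
play_rows([
  [0,-5,0,9,-37,-15,0.3],
  [0,-5,0,8,-37,-16,0.3],
  [1.3,-2.3,-9.9,20,2,9,0.45],
  [1.3,-2.3,-9.9,20,5,8,0.45],
  [1.3,-2.3,-9.9,19,9,7,0.45],
])

```text
clock: 11.68
tool_pos: [0.4275, -0.0178, 0.1953]
orientation: [-1.955, -2.377, -0.145]
force: [0.3, -0.4, -0.4]
gripper_width: 0.047
```

```bash
python3 - <<'E'
from p import *
tcpD()
seq([((14,139,170),60,0,.45,4)])
E
```

```text
TCP drill mm [[-56.6 149.2 195.3]] tz [ 0.109  0.024 -0.994] ty [ 0.499 -0.866  0.034] F [ 0.3 -0.4 -0.4] w 0.047 t 11.68
n rows 4 dist 0.0757 rot [  3.5  -5.5 -29.9]
[0.87, -1.36, -7.48, 13.2, 10.8, 8.2, 0.45]
[0.87, -1.36, -7.48, 11.9, 12.6, 7.7, 0.45]
[0.87, -1.36, -7.48, 10.3, 14.1, 7.2, 0.45]
[0.87, -1.36, -7.48, 8.6, 15.5, 6.8, 0.45]
```

Call:
play_rows([
  [0.9,-1.4,-7.5,13,11,8,0.45],
  [0.9,-1.4,-7.5,12,12.5,8,0.45],
  [0.9,-1.4,-7.5,10,14,7,0.45],
  [0.9,-1.4,-7.5,9,15.5,7,0.45],
  [0,0,0,0,0,0,0.45],
])

```text
clock: 12.3
tool_pos: [0.4607, 0.0487, 0.1714]
orientation: [1.268, 2.868, -0.009]
force: [0.1, -0.9, 0.4]
gripper_width: 0.047
```

```bash
python3 - <<'E'
from p import *
tcpD()
for n in("scene","side","wrist"):
    d=ctrl.snapshot(n)
    if n=="wrist": overlay(d,TH,T0,"pics/w10.png",0,0,512,384,1.5)
    else:
        b=(195,90,345,240) if n=="scene" else (190,150,340,300)
        cv2.imwrite(f"pics/{n}10.png",cv2.resize(d["image"][b[1]:b[3],b[0]:b[2],::-1],None,fx=3.5,fy=3.5,interpolation=cv2.INTER_CUBIC))
E
```

```text
TCP drill mm [[ 17.1 139.4 171.4]] tz [-0.006 -0.006 -1.   ] ty [ 0.877 -0.481 -0.003] F [ 0.1 -0.9  0.4] w 0.047 t 12.3
```

View pics/w10.png

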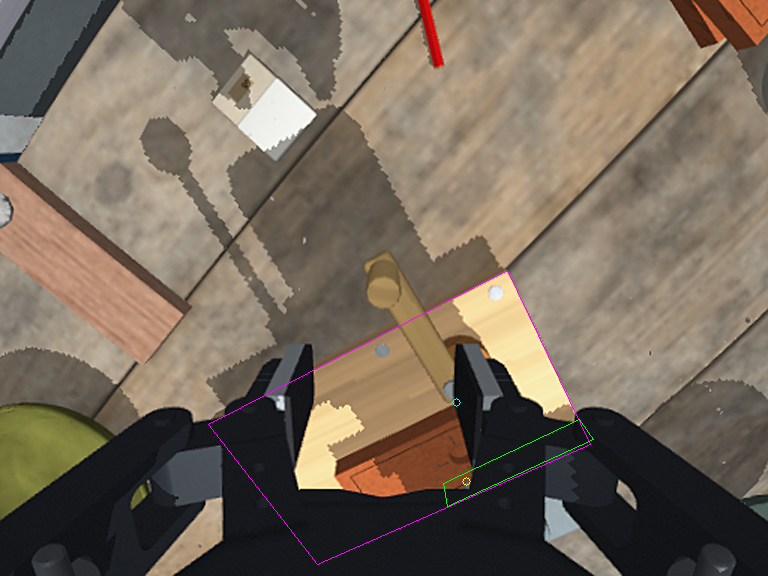

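View pics/scene10.png

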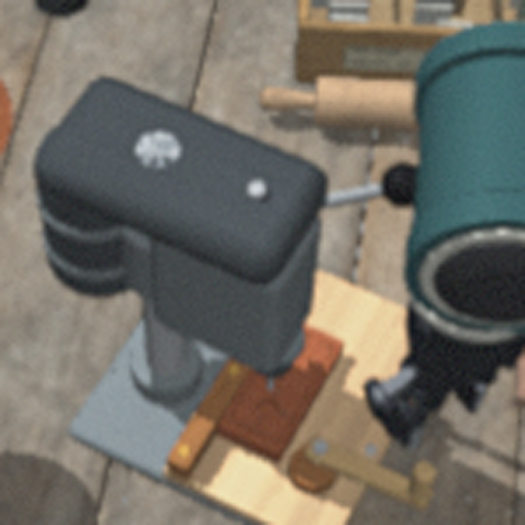

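```bash
python3 - <<'E'
from p import *
W=ctrl.snapshot("wrist")
cv2.imwrite("pics/w10c.png",cv2.resize(W["image"][150:220,220:300,::-1],None,fx=7,fy=7,interpolation=cv2.INTER_CUBIC))
E
```

```text
(no output)
```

View pics/w10c.png

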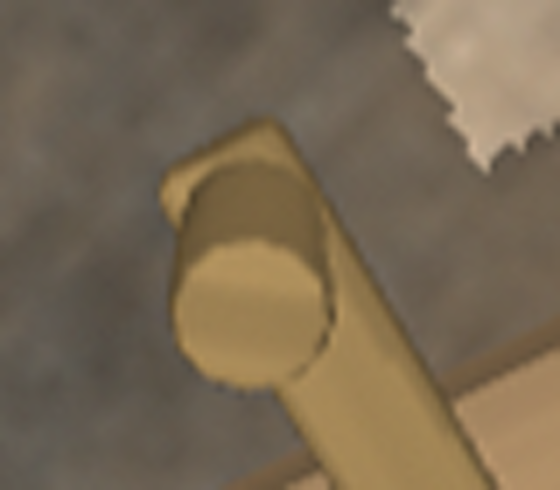

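```bash
python3 - <<'E'
from p import *
W=ctrl.snapshot("wrist")
g=lambda u,v,z:(toD(TH,T0,onz(W,(220+(u+.5)/7-.5,150+(v+.5)/7-.5),z))[0]*1000)
a=g(252,313,.097);b=g(258,215,.058);print(a,b, np.linalg.norm(a[:2]-[20,55.7]),np.degrees(np.arctan2(20-a[0],a[1]-55.7)))
p=a.copy();p[2]=68
seq([((a[0],a[1],110),60,0,.45,2),((a[0],a[1],68),60,0,.45,2)])
E
```

```text
[ 18.55929223 141.40243959  97.        ] [ 19.49779762 141.64812263  58.        ] 85.71454830151806 0.9630846067659093
n rows 2 dist 0.0621 rot [-0.1  0.5  1. ]
[-0.04, 0.24, 0.49, 2.0, 0.7, 31.0, 0.45]
[-0.04, 0.24, 0.49, 1.9, 0.6, 31.0, 0.45]
n rows 2 dist 0.042 rot [-0. -0.  0.]
[-0.0, -0.0, 0.0, -0.0, 0.0, 21.0, 0.45]
[-0.0, -0.0, 0.0, -0.0, 0.0, 21.0, 0.45]
```

Call:
play_rows([
  [0,0.2,0.5,2,0.7,31,0.45],
  [0,0.2,0.5,2,0.6,30,0.45],
  [0,0,0,0,0,20,0.45],
  [0,0,0,0,0,18,0.45],
  [0,0,0,0,0,3,0.45],
])

```text
clock: 13.18
tool_pos: [0.4598, 0.0481, 0.069]
orientation: [1.314, 2.85, 0.001]
force: [0.1, -0.7, 0.8]
gripper_width: 0.047
```

```bash
python3 - <<'E'
from p import *
tcpD()
d=ctrl.snapshot("wrist")
overlay(d,TH,T0,"pics/w11.png",0,0,512,384,1.5)
E
```

```text
TCP drill mm [[ 16.2 140.1  69. ]] tz [ 0.    -0.004 -1.   ] ty [ 0.861 -0.509  0.002] F [ 0.1 -0.7  0.8] w 0.047 t 13.18
```

View pics/w11.png

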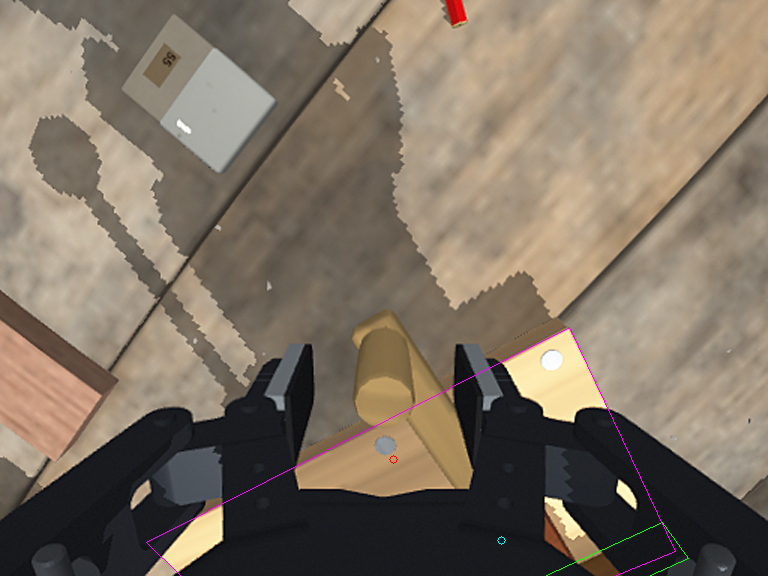

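Call:
play_rows([
  [0,0,0,1.5,1.5,1,0.6],
  [0,0,0,0,0,0,0.75],
  [0,0,0,0,0,0,0.9],
  [0,0,0,0,0,0,0.9],
  [0,0,0,0,0,0,0.9],
], grip_force=25)

```text
clock: 13.85
tool_pos: [0.4608, 0.0504, 0.0701]
orientation: [1.313, 2.847, 0.003]
force: [0.4, -1.6, -2.9]
gripper_width: 0.0167
```

```bash
cat >> p.py <<'E'
def arc(angs):
    s=ctrl.state();R=Ro.from_rotvec(s["orientation"]);p=toD(TH,T0,s["tool_pos"])[0]*1000
    print("now angle",np.degrees(np.arctan2(p[0]-20,p[1]-55.7)).round(1),"r",np.hypot(p[0]-20,p[1]-55.7).round(1))
    for a in angs:
        a=np.radians(a);n=np.array([20+85*np.sin(a),55.7+85*np.cos(a),p[2]])
        dw=Ro.from_euler('z',TH).apply(n-p);print(R.inv().apply(dw).round(1));p=n
E
python3 - <<'E'
from p import *
tcpD();arc([4,9,15,21,27,33,39,44,48,51,53,55,57,59,61])
E
```

```text
TCP drill mm [[ 18.7 139.8  70.1]] tz [ 0.001 -0.006 -1.   ] ty [ 0.861 -0.509  0.004] F [ 0.4 -1.6 -2.9] w 0.0167 t 13.85
now angle -0.9 r 84.2
[4.2 5.9 0. ]
[3.  6.8 0. ]
[2.8 8.4 0. ]
[1.9 8.7 0. ]
[1.  8.8 0. ]
[0.1 8.9 0. ]
[-0.8  8.9  0. ]
[-1.4  7.3  0. ]
[-1.6  5.7  0. ]
[-1.4  4.2  0. ]
[-1.1  2.8  0. ]
[-1.2  2.7  0. ]
[-1.3  2.7  0. ]
[-1.4  2.6  0. ]
[-1.5  2.6  0. ]
```

Call:
play_rows([
  [0,0,0,4.2,6,0,0.9],
  [0,0,0,3,7,0,0.9],
  [0,0,0,2.8,8.4,0,0.9],
  [0,0,0,1.9,8.7,0,0.9],
  [0,0,0,1,8.8,0,0.9],
])

```text
clock: 14.48
tool_pos: [0.4808, 0.0881, 0.07]
orientation: [1.318, 2.852, -0.0]
force: [-4.0, -3.8, -0.4]
gripper_width: 0.017
```

```bash
python3 - <<'E'
from p import *
tcpD();arc([31,36,41,45,48,51,53,55,57,59,61])
E
```

```text
TCP drill mm [[ 60.8 133.2  70. ]] tz [-0. -0. -1.] ty [ 0.86 -0.51 -0.  ] F [-4.  -3.8 -0.4] w 0.017 t 14.47
now angle 27.8 r 87.6
[-2.5  4.9 -0. ]
[-0.4  7.4 -0. ]
[-1.   7.3 -0. ]
[-1.3  5.8 -0. ]
[-1.2  4.3 -0. ]
[-1.4  4.2 -0. ]
[-1.1  2.8 -0. ]
[-1.2  2.7 -0. ]
[-1.3  2.7 -0. ]
[-1.4  2.6 -0. ]
[-1.5  2.6 -0. ]
```

Call:
play_rows([
  [0,0,0,-1.5,5,0,0.9],
  [0,0,0,-0.4,7.4,0,0.9],
  [0,0,0,-1,7.3,0,0.9],
  [0,0,0,-1.3,5.8,0,0.9],
  [0,0,0,0,0,0,0.9],
])

```text
clock: 15.1
tool_pos: [0.5035, 0.1048, 0.0699]
orientation: [-1.315, -2.849, -0.001]
force: [-0.4, -2.5, -0.9]
gripper_width: 0.0171
```

```bash
python3 - <<'E'
from p import *
tcpD();arc([47,49,51,53,55,57,59,61])
E
```

```text
TCP drill mm [[ 84.1 117.1  69.9]] tz [ 0.001  0.004 -1.   ] ty [ 0.861 -0.509 -0.001] F [-0.4 -2.5 -0.9] w 0.0171 t 15.1
now angle 46.2 r 88.8
[-3.9  0.1 -0. ]
[-0.9  2.8 -0. ]
[-1.   2.8 -0. ]
[-1.1  2.8 -0. ]
[-1.2  2.7 -0. ]
[-1.3  2.7 -0. ]
[-1.4  2.6 -0. ]
[-1.5  2.6 -0. ]
```

Call:
play_rows([
  [0,0,0,-2.5,1,0,0.9],
  [0,0,0,-1.5,2.8,0,0.9],
  [0,0,0,-1.5,2.8,0,0.9],
  [0,0,0,-1.2,2.8,0,0.9],
  [0,0,0,0,0,0,0.9],
])

```text
clock: 15.72
tool_pos: [0.5132, 0.1074, 0.0699]
orientation: [-1.312, -2.844, -0.002]
force: [-3.9, -1.3, 1.2]
gripper_width: 0.0172
```

```bash
python3 - <<'E'
from p import *
tcpD();arc([51,53,55,57,59,61])
d=ctrl.snapshot("wrist")
overlay(d,TH,T0,"pics/w12.png",0,0,512,384,1.5)
E
```

```text
TCP drill mm [[ 89.6 108.8  69.9]] tz [ 0.002  0.01  -1.   ] ty [ 0.861 -0.509 -0.003] F [-3.9 -1.3  1.2] w 0.0172 t 15.72
now angle 52.7 r 87.6
[-1.5 -3.3 -0. ]
[-1.1  2.8 -0. ]
[-1.2  2.7 -0. ]
[-1.3  2.7 -0. ]
[-1.4  2.6 -0. ]
[-1.5  2.6 -0. ]
```

View pics/w12.png

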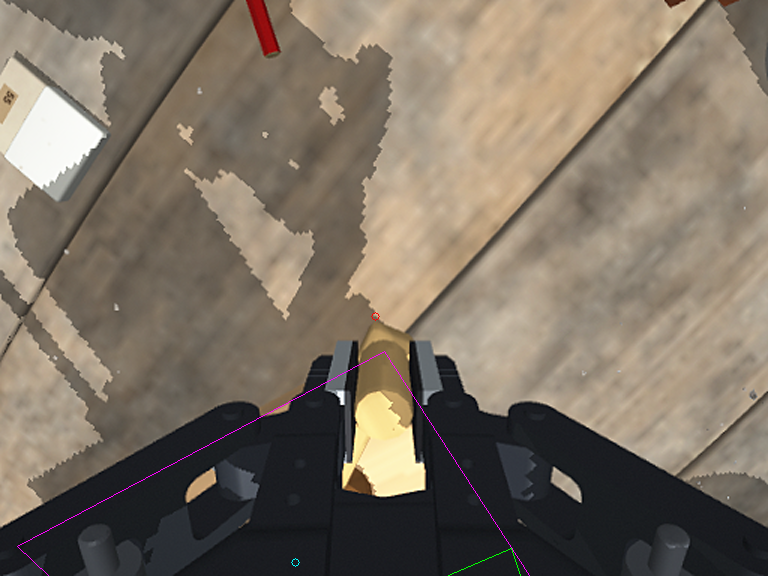

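Call:
play_rows([
  [0,0,0,-1.2,1.5,0,0.9],
  [0,0,0,-1.2,1.5,0,0.9],
  [0,0,0,0,0,0,0.9],
  [0,0,0,0,0,0,0.9],
  [0,0,0,0,0,0,0.9],
])

```text
clock: 16.4
tool_pos: [0.5153, 0.1079, 0.0699]
orientation: [-1.31, -2.84, -0.001]
force: [-2.7, -0.2, 0.4]
gripper_width: 0.0172
```

```bash
cat >>p.py <<'E'
def tang():
    s=ctrl.state();p=toD(TH,T0,s["tool_pos"])[0]*1000;a=np.arctan2(p[0]-20,p[1]-55.7)
    F=Ro.from_euler('z',-TH).apply(s["force"]);print("from open rad",(a+np.radians(5)).round(3),"Ftan",(F@[np.cos(a),-np.sin(a),0]).round(1),"Frad",(F@[np.sin(a),np.cos(a),0]).round(1))
E
python3 - <<'E'
from p import *
tcpD();arc([57,59,61]);tang()
E
```

```text
TCP drill mm [[ 90.7 106.9  69.9]] tz [ 0.002  0.014 -1.   ] ty [ 0.861 -0.509 -0.005] F [-2.7 -0.2  0.4] w 0.0172 t 16.4
now angle 54.1 r 87.3
[-4.   3.  -0.1]
[-1.4  2.6 -0. ]
[-1.5  2.6 -0. ]
from open rad 1.031 Ftan -2.6 Frad 0.6
```

Call:
play_rows([
  [0,0,0,-1.5,2.5,0,0.9],
  [0,0,0,-1.5,2.5,0,0.9],
  [0,0,0,0,0,0,0.9],
  [0,0,0,0,0,0,0.9],
  [0,0,0,0,0,0,0.9],
])

```text
clock: 17.02
tool_pos: [0.5189, 0.1086, 0.07]
orientation: [-1.309, -2.835, 0.004]
force: [-4.2, -0.5, 0.1]
gripper_width: 0.0171
```

```bash
python3 - <<'E'
from p import *
tcpD();tang()
E
```

```text
TCP drill mm [[ 92.6 103.7  70. ]] tz [-0.     0.019 -1.   ] ty [ 0.861 -0.509 -0.01 ] F [-4.2 -0.5  0.1] w 0.0171 t 17.02
from open rad 1.074 Ftan -4.2 Frad 0.6
```

Call:
play_rows([
  [0.5,0,0,-1.5,2.5,0,0.9],
  [0.5,0,0,-1.5,2.5,0,0.9],
  [0,0,0,0,0,0,0.9],
  [0,0,0,0,0,0,0.9],
  [0,0,0,0,0,0,0.9],
])

```text
clock: 17.65
tool_pos: [0.5196, 0.1086, 0.0698]
orientation: [-1.3, -2.818, 0.042]
force: [-5.9, -2.1, 1.4]
gripper_width: 0.017
```

```bash
python3 - <<'E'
from p import *
tcpD();tang()
d=ctrl.snapshot("wrist")
overlay(d,TH,T0,"pics/w13.png",0,0,512,384,1.5)
E
```

```text
TCP drill mm [[ 92.9 103.1  69.8]] tz [-0.023  0.041 -0.999] ty [ 0.86  -0.508 -0.04 ] F [-5.9 -2.1  1.4] w 0.017 t 17.65
from open rad 1.081 Ftan -6.2 Frad -0.6
```

View pics/w13.png

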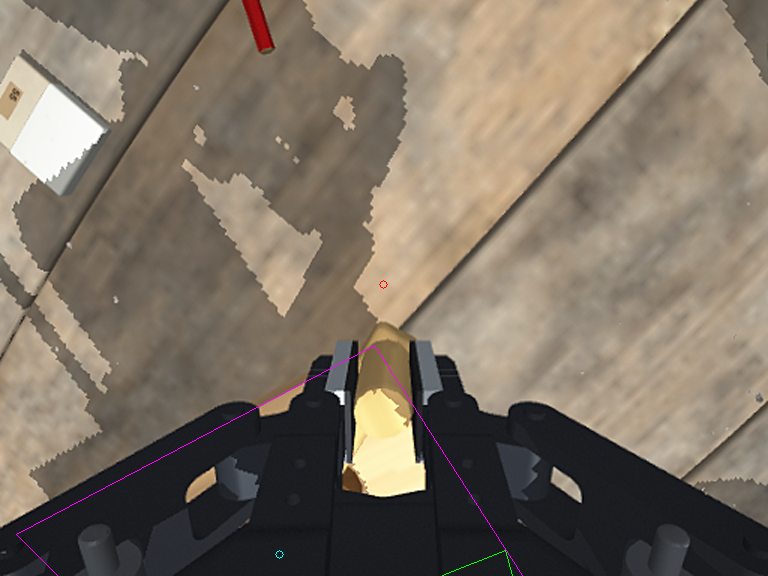

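Call:
play_rows([
  [-1,0,0,-1.5,3,0,0.9],
  [-1,0,0,-1.5,3,0,0.9],
  [0,0,0,-0.5,2,0,0.9],
  [0,0,0,0,0,0,0.9],
  [0,0,0,0,0,0,0.9],
])

```text
clock: 18.32
tool_pos: [0.52, 0.1084, 0.0696]
orientation: [-1.299, -2.816, 0.015]
force: [-5.5, -0.4, 0.3]
gripper_width: 0.0169
```

```bash
python3 - <<'E'
from p import *
tcpD();tang()
E
```

```text
TCP drill mm [[ 92.8 102.7  69.6]] tz [-0.006  0.041 -0.999] ty [ 0.861 -0.509 -0.026] F [-5.5 -0.4  0.3] w 0.0169 t 18.32
from open rad 1.085 Ftan -5.4 Frad 0.9
```

Call:
play_rows([
  [0,0,0,-1,3,0,0.9],
  [0,0,0,-1.5,4,0,0.9],
  [0,0,0,-1.5,4,0,0.9],
  [0,0,0,-1.5,4,0,0.9],
  [0,0,0,-1.5,4,0,0.9],
])

```text
clock: 18.95
tool_pos: [0.5206, 0.1092, 0.0685]
orientation: [-1.283, -2.779, 0.07]
force: [-54.0, -17.1, 30.2]
gripper_width: 0.017
```

```bash
python3 - <<'E'
from p import *
tcpD();tang()
E
```

```text
TCP drill mm [[ 93.8 102.4  68.5]] tz [-0.037  0.084 -0.996] ty [ 0.859 -0.506 -0.075] F [-54.  -17.1  30.2] w 0.017 t 18.95
from open rad 1.094 Ftan -56.5 Frad -4.1
```

Call:
play_rows([
  [0,0,0,0,-1.5,0,0.9],
  [0,0,0,0,0,0,0.6],
  [0,0,0,0,0,0,0.5],
  [0,0,0,0,0,-30,0.5],
  [0,0,0,0,0,-45,0.5],
])

```text
clock: 19.58
tool_pos: [0.5253, 0.1088, 0.1425]
orientation: [-1.281, -2.775, 0.073]
force: [0.8, -0.3, 0.1]
gripper_width: 0.0431
```

```bash
python3 - <<'E'
from p import *
tcpD()
for n in("scene","side","wrist"):
    d=ctrl.snapshot(n)
    if n=="wrist": overlay(d,TH,T0,"pics/w14.png",0,0,512,384,1.5)
    else:
        b=(195,90,345,240) if n=="scene" else (190,130,340,300)
        overlay(d,TH,T0,f"pics/{n}14.png",*b,4 if n=="scene" else 3.5)
E
```

```text
TCP drill mm [[ 94.9  97.8 142.5]] tz [-0.039  0.089 -0.995] ty [ 0.859 -0.506 -0.079] F [ 0.8 -0.3  0.1] w 0.0431 t 19.57
```

View pics/w14.png

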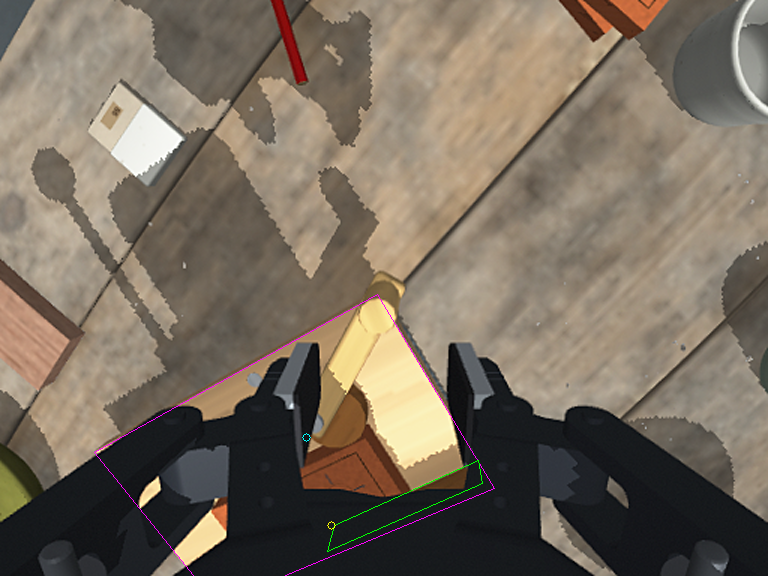

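View pics/scene14.png

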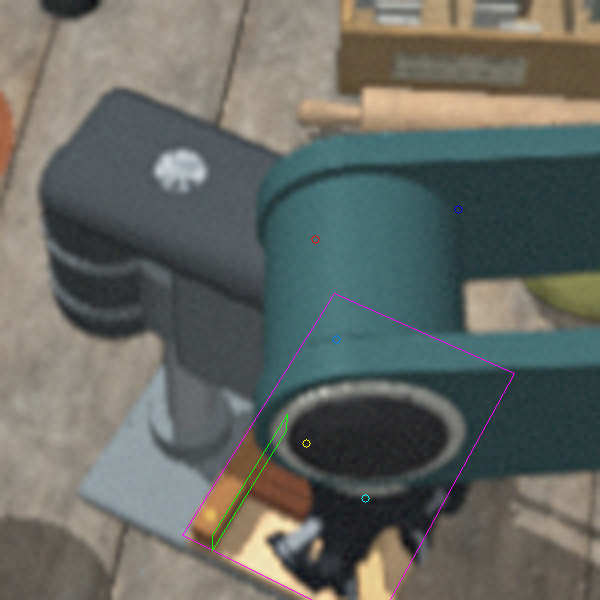

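View pics/side14.png

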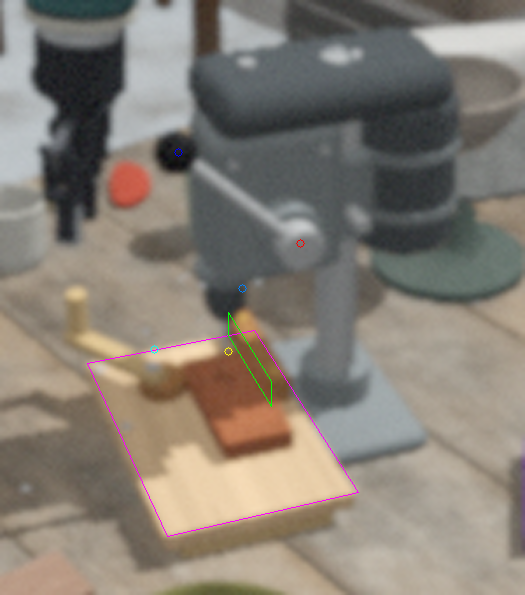

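```bash
python3 - <<'E'
from p import *
d=ctrl.snapshot("wrist")
f=lambda u,v,z:toD(TH,T0,onz(d,((u+.5)/1.5-.5,(v+.5)/1.5-.5),z))[0]*1000
a=f(378,318,.097);print(a,np.hypot(a[0]-20,a[1]-55.7),np.arctan2(a[0]-20,a[1]-55.7)+np.radians(5))
seq([((60,125,280),70,0,.4,3),((-70,125,360),90,0,.3,3),((-70,80,360),90,0,.3,1)])
E
```

```text
[ 92.97425906 100.98032761  97.        ] 85.88102558029752 1.1027079558055797
n rows 3 dist 0.1441 rot [ -4.   -3.5 -10.6]
[-1.35, -1.18, -3.54, 4.5, -18.3, -44.2, 0.4]
[-1.35, -1.18, -3.54, 4.7, -16.9, -44.7, 0.4]
[-1.35, -1.18, -3.54, 4.7, -15.6, -45.2, 0.4]
n rows 3 dist 0.1526 rot [  0.   0. -20.]
[0.0, 0.0, -6.67, -14.8, -40.7, -26.7, 0.3]
[0.0, 0.0, -6.67, -10.0, -42.2, -26.7, 0.3]
[0.0, 0.0, -6.67, -5.0, -43.0, -26.7, 0.3]
n rows 1 dist 0.045 rot [0. 0. 0.]
[0.0, 0.0, 0.0, -45.0, -0.0, 0.0, 0.3]
```

Call:
play_rows([
  [-1.4,-1.2,-3.5,5,-18,-44,0.4],
  [-1.4,-1.2,-3.5,5,-17,-45,0.4],
  [-1.4,-1.2,-3.5,5,-16,-45,0.4],
  [0,0,-6.7,-15,-41,-27,0.3],
  [0,0,-6.7,-10,-42,-27,0.3],
])

```text
clock: 20.4
tool_pos: [0.4572, 0.0021, 0.3302]
orientation: [-0.671, -3.063, 0.002]
force: [1.1, -1.0, -0.1]
gripper_width: 0.06
```

```bash
python3 - <<'E'
from p import *
tcpD();print(ctrl.state()["qpos"].round(2))
seq([((-70,125,370),90,0,.3,2),((-70,90,370),90,0,.3,1)])
E
```

```text
TCP drill mm [[-28.1 127.7 330.2]] tz [-0.002  0.006 -1.   ] ty [ 0.995 -0.1   -0.002] F [ 1.1 -1.  -0.1] w 0.06 t 20.4
[-0.05 -0.37  1.72 -0.    1.79 -1.19]
n rows 2 dist 0.0579 rot [-0.1 -0.3 -5.8]
[-0.06, -0.16, -2.88, -3.3, -20.8, -19.9, 0.3]
[-0.06, -0.16, -2.88, -2.3, -20.9, -19.9, 0.3]
n rows 1 dist 0.035 rot [0. 0. 0.]
[0.0, 0.0, 0.0, -35.0, 0.0, 0.0, 0.3]
```

Call:
play_rows([
  [0,0,-2.9,-3,-21,-20,0.3],
  [0,0,-2.9,-2,-21,-20,0.3],
  [0,0,0,-20,0,0,0.3],
  [0,0,0,0,0,0,0.3],
  [0,0,0,0,0,0,0.3],
])

```text
clock: 21.02
tool_pos: [0.4638, -0.0485, 0.3684]
orientation: [-0.511, -3.092, 0.002]
force: [-0.8, 0.1, -0.8]
gripper_width: 0.0599
```

```bash
python3 - <<'E'
from p import *
tcpD()
for n in("side","wrist"):
    d=ctrl.snapshot(n)
    if n=="wrist": overlay(d,TH,T0,"pics/w15.png",0,0,512,384,1.5)
    else:
        overlay(d,TH,T0,f"pics/{n}15.png",150,90,340,290,3)
E
```

```text
TCP drill mm [[-73.9 104.9 368.4]] tz [-0.003  0.007 -1.   ] ty [ 1.     0.003 -0.003] F [-0.8  0.1 -0.8] w 0.0599 t 21.02
```

View pics/w15.png

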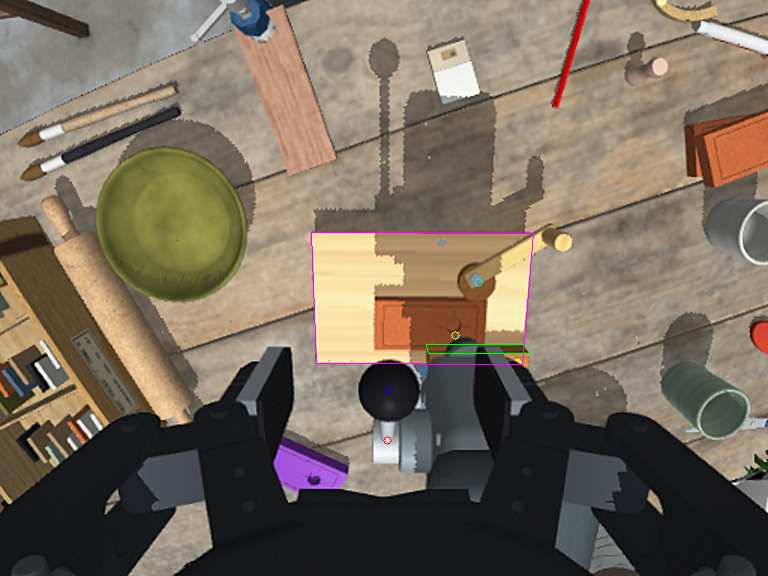

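View pics/side15.png

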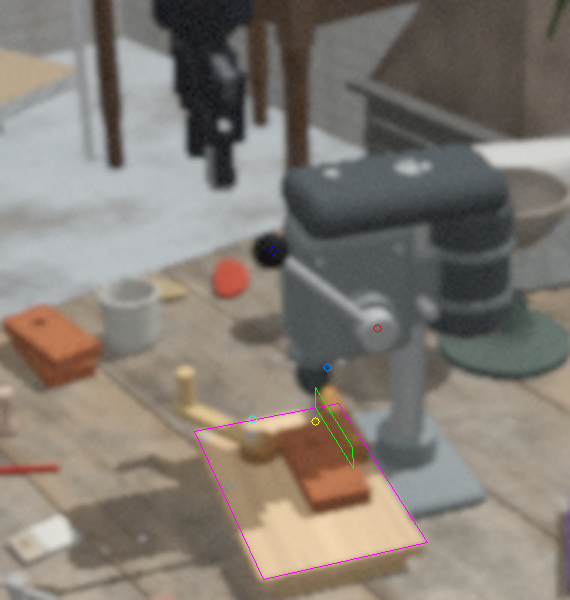

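```bash
python3 - <<'E'
from p import *
d=ctrl.snapshot("wrist")
cv2.imwrite("pics/w15c.png",cv2.resize(d["image"][190:250,240:360,::-1],None,fx=6,fy=6,interpolation=cv2.INTER_CUBIC))
E
```

```text
(no output)
```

View pics/w15c.png

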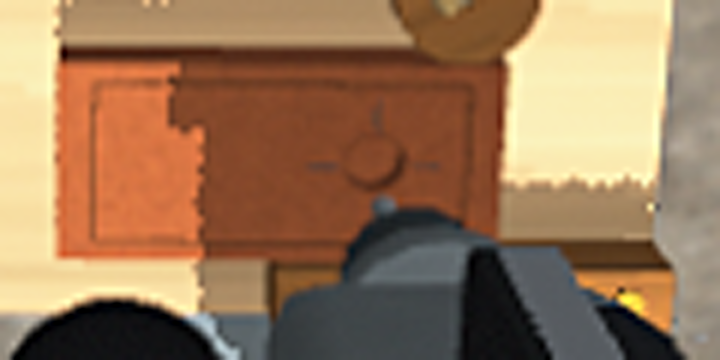

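```bash
python3 - <<'E'
from p import *
d=ctrl.snapshot("wrist")
g=lambda u,v,z:(toD(TH,T0,onz(d,(240+(u+.5)/6-.5,190+(v+.5)/6-.5),z))[0]*1000).round(1)
print("dim",g(374,160,.048),"stroke",g(377,118,.048),"ends",g(58,156,.048),g(502,156,.048),"bit",g(383,206,.073),"board right edge",g(662,156,.03),"pivot",g(454,3,.06))
seq([((-70,57,330),90,0,.4,2),((-70,57,281),90,0,.5,2)])
E
```

```text
dim [ 1.4  1.7 48. ] stroke [ 1.7 13.6 48. ] ends [-83.1   2.7  48. ] [35.8  2.8 48. ] bit [ 0.3 -1.6 73. ] board right edge [85.1 -3.8 30. ] pivot [18.1 48.6 60. ]
n rows 2 dist 0.0619 rot [-0.1 -0.4  0.2]
[-0.07, -0.19, 0.09, -24.1, 1.8, 19.3, 0.4]
[-0.07, -0.19, 0.09, -24.1, 1.9, 19.4, 0.4]
n rows 2 dist 0.049 rot [0. 0. 0.]
[0.0, 0.0, 0.0, 0.0, -0.0, 24.5, 0.5]
[0.0, 0.0, 0.0, 0.0, -0.0, 24.5, 0.5]
```

Call:
play_rows([
  [0,-0.2,0,-24,2,18,0.35],
  [0,-0.2,0,-24,2,18,0.4],
  [0,0,0,0,0,20,0.4],
  [0,0,0,0,0,20,0.4],
  [0,0,0,0,0,5,0.4],
])

```text
clock: 21.85
tool_pos: [0.5102, -0.0592, 0.2856]
orientation: [0.509, 3.098, -0.004]
force: [0.2, -0.0, 0.2]
gripper_width: 0.0512
```

```bash
python3 - <<'E'
from p import *
tcpD()
d=ctrl.snapshot("wrist");overlay(d,TH,T0,"pics/w16.png",0,0,512,384,1.5)
E
```

```text
TCP drill mm [[-68.9  57.6 285.6]] tz [-0.002 -0.003 -1.   ] ty [ 1.     0.005 -0.002] F [ 0.2 -0.   0.2] w 0.0512 t 21.85
```

View pics/w16.png

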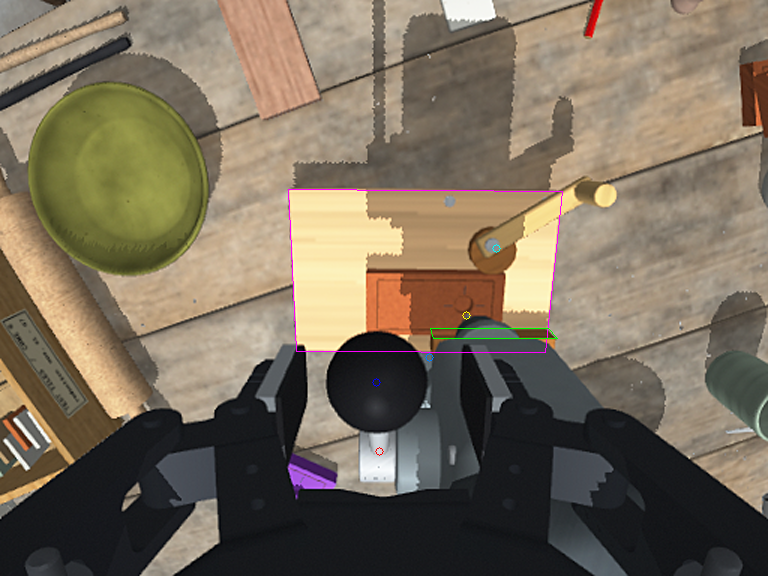

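Call:
play_rows([
  [0,0,0,0,-1.5,4,0.45],
  [0,0,0,0,0,0,0.6],
  [0,0,0,0,0,0,0.75],
  [0,0,0,0,0,0,0.75],
  [0,0,0,0,0,0,0.75],
], grip_force=25)

```text
clock: 22.52
tool_pos: [0.5095, -0.0612, 0.2835]
orientation: [0.509, 3.095, -0.005]
force: [-0.5, -1.8, -1.7]
gripper_width: 0.0303
```

```bash
cat >>p.py <<'E'
def larc(ball,angs):
    # ball=(y,z) current ball centre estimate mm ; tool frame rows for successive feed angles
    s=ctrl.state();R=Ro.from_rotvec(s["orientation"]);p=np.array([0,*ball],float)
    print("phi now",round(np.pi/4-np.arctan2(ball[1]-205,ball[0]+35),3),"r",np.hypot(ball[1]-205,ball[0]+35).round(1))
    for a in angs:
        t=np.pi/4-a;n=np.array([0,-35+130*np.cos(t),205+130*np.sin(t)])
        print(a,R.inv().apply(Ro.from_euler('z',TH).apply(n-p)).round(1));p=n
E
python3 - <<'E'
from p import *
tcpD();larc((57,297),[.05,.13,.21,.29,.37,.45,.53,.61,.69,.77,.85,.93,1.0,1.06,1.1,1.14,1.18])
E
```

```text
TCP drill mm [[-71.1  57.6 283.5]] tz [-0.002 -0.006 -1.   ] ty [ 1.     0.004 -0.002] F [-0.5 -1.8 -1.7] w 0.0303 t 22.52
phi now 0.0 r 130.1
0.05 [4.4 0.  4.8]
0.13 [6.7 0.  7.9]
0.21 [6.1 0.  8.5]
0.29 [5.4 0.  8.9]
0.37 [4.6 0.  9.3]
0.45 [3.9 0.  9.7]
0.53 [3.1 0.  9.9]
0.61 [ 2.3  0.  10.1]
0.69 [ 1.5  0.  10.3]
0.77 [ 0.6  0.  10.4]
0.85 [-0.2  0.  10.4]
0.93 [-1.   0.  10.3]
1.0 [-1.6  0.   9. ]
1.06 [-1.8  0.   7.6]
1.1 [-1.5  0.   5. ]
1.14 [-1.7  0.   4.9]
1.18 [-1.9  0.   4.8]
```

Call:
play_rows([
  [0,0,0,4.4,0,5,0.75],
  [0,0,0,6.7,0,8,0.75],
  [0,0,0,6.1,0,8.5,0.75],
  [0,0,0,5.4,0,9,0.75],
  [0,0,0,4.6,0,9.3,0.75],
])

```text
clock: 23.15
tool_pos: [0.4825, -0.0519, 0.2421]
orientation: [0.509, 3.093, -0.005]
force: [1.0, -1.7, 2.2]
gripper_width: 0.0304
```

```bash
python3 - <<'E'
from p import *
tcpD()
p=toD(TH,T0,ctrl.state()["tool_pos"])[0]*1000
larc((p[1]-.6,p[2]+13.5),[.37,.45,.53,.61,.69,.77,.85])
E
```

```text
TCP drill mm [[-71.1  86.2 242.1]] tz [-0.002 -0.008 -1.   ] ty [ 1.     0.004 -0.002] F [ 1.  -1.7  2.2] w 0.0304 t 23.15
phi now 0.388 r 130.8
0.37 [-1.6 -0.  -1.9]
0.45 [3.9 0.  9.6]
0.53 [3.1 0.  9.9]
0.61 [ 2.3  0.  10.1]
0.69 [ 1.5  0.  10.3]
0.77 [ 0.7  0.  10.4]
0.85 [-0.2  0.  10.4]
```

Tracks well (force about 2 N, spring). Continue.

Call:
play_rows([
  [0,0,0,2.8,0,8,0.75],
  [0,0,0,2.8,0,10,0.75],
  [0,0,0,2.2,0,10,0.75],
  [0,0,0,1.5,0,10.3,0.75],
  [0,0,0,0.7,0,10.4,0.75],
])

```text
clock: 23.78
tool_pos: [0.4725, -0.0485, 0.1897]
orientation: [0.508, 3.093, -0.004]
force: [-0.0, 0.4, 1.2]
gripper_width: 0.0302
```

```bash
python3 - <<'E'
from p import *
tcpD()
p=toD(TH,T0,ctrl.state()["tool_pos"])[0]*1000
larc((p[1]-.6,p[2]+13.5),[.85,.93,1.0,1.06,1.1,1.14,1.18])
E
```

```text
TCP drill mm [[-71.   96.7 189.7]] tz [-0.002 -0.008 -1.   ] ty [ 1.     0.005 -0.002] F [-0.   0.4  1.2] w 0.0302 t 23.77
phi now 0.799 r 131.1
0.85 [-1.3  0.   6.6]
0.93 [-1.   0.  10.3]
1.0 [-1.6  0.   9. ]
1.06 [-1.8  0.   7.6]
1.1 [-1.5  0.   5. ]
1.14 [-1.7 -0.   4.9]
1.18 [-1.9 -0.   4.9]
```

Call:
play_rows([
  [0,0,0,-1,0,6,0.75],
  [0,0,0,-1,0,7,0.75],
  [0,0,0,-1.2,0,6,0.75],
  [0,0,0,-1.3,0,6,0.75],
  [0,0,0,0,0,0,0.75],
])

```text
clock: 24.4
tool_pos: [0.4768, -0.05, 0.1617]
orientation: [0.509, 3.095, -0.004]
force: [-2.6, 0.9, 2.0]
gripper_width: 0.0301
```

```bash
python3 - <<'E'
from p import *
tcpD()
p=toD(TH,T0,ctrl.state()["tool_pos"])[0]*1000
larc((p[1]-.6,p[2]+13.5),[1.0,1.06,1.1,1.14,1.18])
d=ctrl.snapshot("wrist");overlay(d,TH,T0,"pics/w17.png",0,0,512,384,1.5)
E
```

```text
TCP drill mm [[-71.   92.2 161.7]] tz [-0.002 -0.005 -1.   ] ty [ 1.     0.005 -0.002] F [-2.6  0.9  2. ] w 0.0301 t 24.4
phi now 1.016 r 130.1
1.0 [ 0.4 -0.  -2.1]
1.06 [-1.8  0.   7.6]
1.1 [-1.5  0.   5. ]
1.14 [-1.7  0.   4.9]
1.18 [-1.9 -0.   4.8]
```

View pics/w17.png

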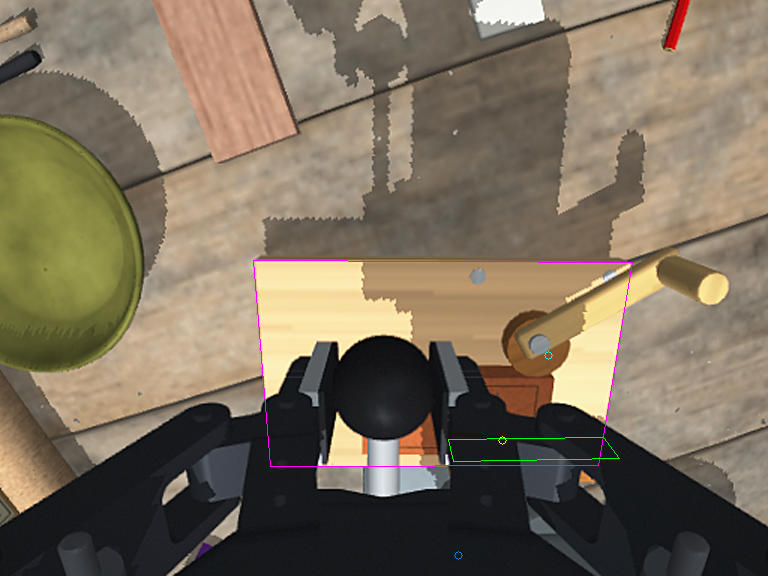

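Call:
play_rows([
  [0,0,0,-1.6,0,5,0.75],
  [0,0,0,-1.6,0,5,0.75],
  [0,0,0,-1.5,0,4,0.75],
  [0,0,0,0,0,0,0.75],
  [0,0,0,0,0,0,0.75],
])

```text
clock: 25.08
tool_pos: [0.4814, -0.0515, 0.1478]
orientation: [0.509, 3.095, -0.004]
force: [-4.1, 0.1, 1.7]
gripper_width: 0.0302
```

```bash
python3 - <<'E'
from p import *
tcpD()
p=toD(TH,T0,ctrl.state()["tool_pos"])[0]*1000
larc((p[1]-.6,p[2]+13.5),[1.1,1.14,1.18])
E
```

```text
TCP drill mm [[-71.   87.3 147.8]] tz [-0.002 -0.005 -1.   ] ty [ 1.     0.005 -0.002] F [-4.1  0.1  1.7] w 0.0302 t 25.07
phi now 1.13 r 129.3
1.1 [ 1.9  0.  -3.5]
1.14 [-1.7  0.   4.9]
1.18 [-1.9 -0.   4.8]
```

Call:
play_rows([
  [0,0,0,-1,0,2.5,0.75],
  [0,0,0,-1,0,2.5,0.75],
  [0,0,0,0,0,0,0.75],
  [0,0,0,0,0,0,0.75],
  [0,0,0,0,0,0,0.75],
])

```text
clock: 25.7
tool_pos: [0.4834, -0.0522, 0.1426]
orientation: [0.509, 3.095, -0.004]
force: [-2.4, 1.0, 0.9]
gripper_width: 0.0304
```

```bash
python3 - <<'E'
from p import *
tcpD()
p=toD(TH,T0,ctrl.state()["tool_pos"])[0]*1000
larc((p[1]-.6,p[2]+13.5),[1.05,.97,.89,.81,.73,.65,.57,.49,.41,.33,.25,.17,.1,.04,0])
E
```

```text
TCP drill mm [[-71.   85.2 142.6]] tz [-0.002 -0.005 -1.   ] ty [ 1.     0.005 -0.002] F [-2.4  1.   0.9] w 0.0304 t 25.7
phi now 1.173 r 129.2
1.05 [  5.8   0.  -14.9]
0.97 [  2.3  -0.  -10.1]
0.89 [  1.4  -0.  -10.3]
0.81 [  0.6  -0.  -10.4]
0.73 [ -0.2  -0.  -10.4]
0.65 [ -1.   -0.  -10.3]
0.57 [ -1.9  -0.  -10.2]
0.49 [ -2.7  -0.  -10. ]
0.41 [-3.5 -0.  -9.8]
0.33 [-4.2 -0.  -9.5]
0.25 [-5.  -0.  -9.1]
0.17 [-5.7 -0.  -8.7]
0.1 [-5.5 -0.  -7.2]
0.04 [-5.1 -0.  -5.9]
0 [-3.6 -0.  -3.7]
```

```bash
python3 - <<'E'
from p import *
for n,b in(("side",(190,130,340,300)),("wrist",(0,0,512,384))):
    d=ctrl.snapshot(n)
    overlay(d,TH,T0,f"pics/{n}18.png",*b,1.5 if n=="wrist" else 3.5)
    print(n,proj(d,toW(TH,T0,[(-.07,-.035+.13*np.cos(np.pi/4-a),.205+.13*np.sin(np.pi/4-a)) for a in (1.05,1.1,1.15,1.2)])).round(1).tolist())
E
```

```text
side [[229.3, 219.4], [230.1, 221.3], [231.0, 223.1], [232.0, 224.9]]
wrist [[255.4, 261.3], [255.4, 258.0], [255.4, 255.7], [255.4, 254.3]]
```

View pics/side18.png

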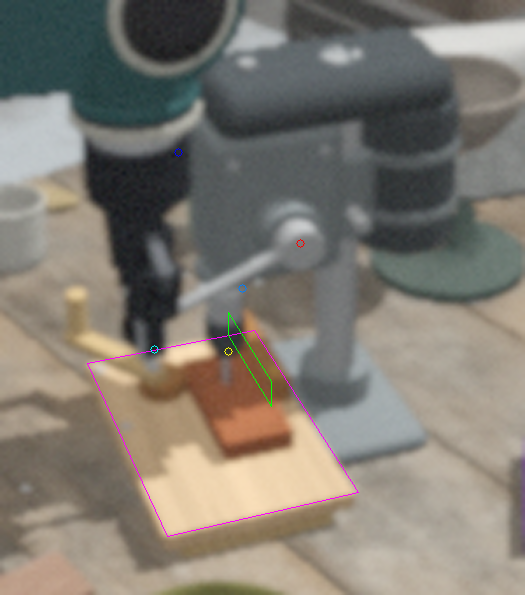

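View pics/wrist18.png

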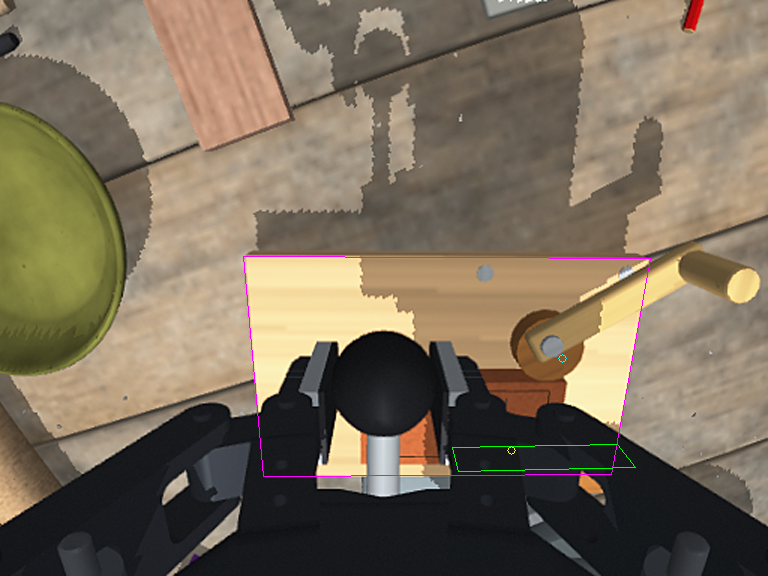

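Call:
play_rows([
  [0,0,0,0,0,0,0.75],
  [0,0,0,-1,0,2.5,0.75],
  [0,0,0,-1,0,2.5,0.75],
  [0,0,0,-1,0,2.5,0.75],
  [0,0,0,-1,0,2.5,0.75],
])

```text
clock: 26.42
tool_pos: [0.4879, -0.0538, 0.1329]
orientation: [0.508, 3.094, -0.004]
force: [-3.8, 0.3, 7.4]
gripper_width: 0.0304
```

```bash
python3 - <<'E'
from p import *
tcpD()
p=toD(TH,T0,ctrl.state()["tool_pos"])[0]*1000
larc((p[1]-.6,p[2]+13.5),[1.05,.97,.89,.81,.73])
E
```

```text
TCP drill mm [[-71.   80.5 132.9]] tz [-0.002 -0.007 -1.   ] ty [ 1.     0.005 -0.002] F [-3.8  0.3  7.4] w 0.0304 t 26.43
phi now 1.257 r 129.0
1.05 [ 10.4   0.  -24.7]
0.97 [  2.2  -0.  -10.2]
0.89 [  1.4  -0.  -10.3]
0.81 [  0.6  -0.  -10.4]
0.73 [ -0.2  -0.  -10.4]
```

```bash
python3 - <<'E'
from p import *
d=ctrl.snapshot("wrist")
overlay(d,TH,T0,"pics/w19.png",0,0,512,384,1.5)
print(proj(d,toW(TH,T0,[(-.07,-.035+.13*np.cos(np.pi/4-a),.205+.13*np.sin(np.pi/4-a)) for a in (1.0,1.05,1.1,1.15,1.2,1.25)])).round(1).tolist())
E
```

```text
[[255.3, 268.3], [255.3, 263.3], [255.3, 259.6], [255.4, 257.0], [255.4, 255.4], [255.4, 254.7]]
```

View pics/w19.png

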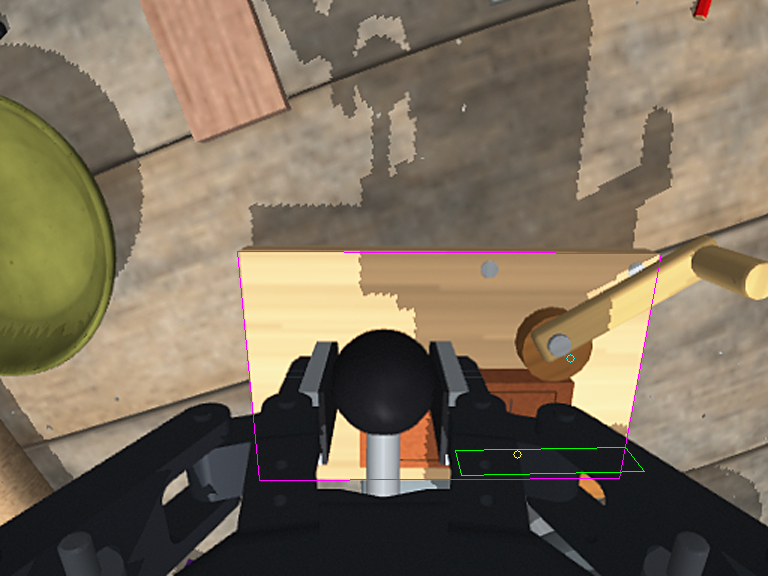

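Call:
play_rows([
  [0,0,0,3,0,-6,0.75],
  [0,0,0,3.5,0,-9,0.75],
  [0,0,0,2.6,0,-10,0.75],
  [0,0,0,2,0,-10,0.75],
  [0,0,0,1,0,-10,0.75],
])

```text
clock: 27.1
tool_pos: [0.476, -0.0497, 0.1803]
orientation: [0.508, 3.092, -0.004]
force: [2.7, -1.6, -0.3]
gripper_width: 0.0301
```

```bash
python3 - <<'E'
from p import *
tcpD()
p=toD(TH,T0,ctrl.state()["tool_pos"])[0]*1000
larc((p[1]-.6,p[2]+13.5),[.81,.73,.65,.57,.49,.41,.33,.25])
E
```

```text
TCP drill mm [[-71.   93.  180.3]] tz [-0.001 -0.008 -1.   ] ty [ 1.     0.005 -0.001] F [ 2.7 -1.6 -0.3] w 0.0301 t 27.1
phi now 0.873 r 127.9
0.81 [ 2.5  0.  -8.1]
0.73 [ -0.2  -0.  -10.4]
0.65 [ -1.1  -0.  -10.3]
0.57 [ -1.9  -0.  -10.2]
0.49 [ -2.7  -0.  -10. ]
0.41 [-3.5 -0.  -9.8]
0.33 [-4.3 -0.  -9.5]
0.25 [-5.  -0.  -9.1]
```

Call:
play_rows([
  [0,0,0,2,0,-8,0.75],
  [0,0,0,0,0,-10.4,0.75],
  [0,0,0,-1,0,-10.3,0.75],
  [0,0,0,-1.9,0,-10.2,0.75],
  [0,0,0,-2.7,0,-10,0.75],
])

```text
clock: 27.72
tool_pos: [0.4797, -0.051, 0.233]
orientation: [0.508, 3.09, -0.005]
force: [4.5, -1.6, -2.6]
gripper_width: 0.0304
```

```bash
python3 - <<'E'
from p import *
tcpD()
p=toD(TH,T0,ctrl.state()["tool_pos"])[0]*1000
larc((p[1]-.6,p[2]+13.5),[.49,.41,.33,.25,.17,.1,.04,0])
E
```

```text
TCP drill mm [[-71.   89.1 233. ]] tz [-0.002 -0.011 -1.   ] ty [ 1.     0.004 -0.002] F [ 4.5 -1.6 -2.6] w 0.0304 t 27.73
phi now 0.461 r 130.3
0.49 [0.9 0.  3.6]
0.41 [-3.5 -0.  -9.8]
0.33 [-4.3 -0.  -9.5]
0.25 [-5.  -0.  -9.1]
0.17 [-5.8 -0.  -8.7]
0.1 [-5.6 -0.  -7.2]
0.04 [-5.2 -0.  -5.8]
0 [-3.6 -0.  -3.7]
```

Call:
play_rows([
  [0,0,0,-2.5,0,-6,0.75],
  [0,0,0,-4,0,-9,0.75],
  [0,0,0,-5,0,-9,0.75],
  [0,0,0,-5.8,0,-8.7,0.75],
  [0,0,0,-5.6,0,-7.2,0.75],
])

```text
clock: 28.35
tool_pos: [0.5023, -0.0587, 0.2753]
orientation: [0.509, 3.091, -0.006]
force: [2.1, -2.1, -3.7]
gripper_width: 0.0299
```

```bash
python3 - <<'E'
from p import *
tcpD()
p=toD(TH,T0,ctrl.state()["tool_pos"])[0]*1000
larc((p[1]-.6,p[2]+13.5),[.1,.04,0])
d=ctrl.snapshot("wrist")
overlay(d,TH,T0,"pics/w20.png",0,0,512,384,1.5)
E
```

```text
TCP drill mm [[-71.   65.2 275.3]] tz [-0.002 -0.009 -1.   ] ty [ 1.     0.004 -0.002] F [ 2.1 -2.1 -3.7] w 0.0299 t 28.35
phi now 0.086 r 130.2
0.1 [1.1 0.  1.5]
0.04 [-5.2 -0.  -5.8]
0 [-3.6 -0.  -3.7]
```

View pics/w20.png

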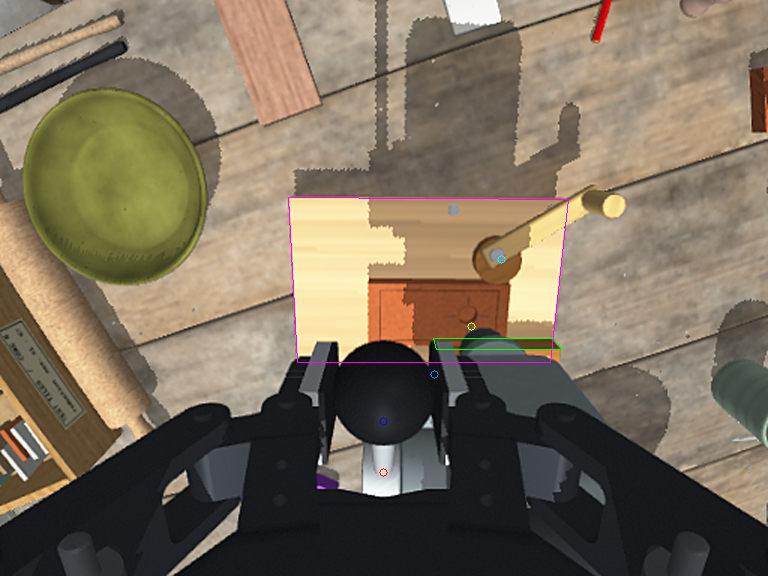

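Call:
play_rows([
  [0,0,0,-5,0,-5.5,0.75],
  [0,0,0,-3.3,0,-3,0.75],
  [0,0,0,-1,0,-1,0.75],
  [0,0,0,0,0,0,0.75],
  [0,0,0,0,0,0,0.75],
])

```text
clock: 29.02
tool_pos: [0.5085, -0.0608, 0.2824]
orientation: [-0.508, -3.094, 0.003]
force: [-1.0, -2.1, -0.7]
gripper_width: 0.0301
```

```bash
python3 - <<'E'
from p import *
tcpD()
p=toD(TH,T0,ctrl.state()["tool_pos"])[0]*1000
larc((p[1]-.6,p[2]+13.5),[0])
E
```

```text
TCP drill mm [[-71.   58.7 282.4]] tz [-0.003  0.006 -1.   ] ty [ 1.     0.005 -0.003] F [-1.  -2.1 -0.7] w 0.0301 t 29.02
phi now 0.012 r 130.1
0 [-1.2 -0.  -1. ]
```

Lever is at rest against its stop. Open and rise straight up.

Call:
play_rows([
  [0,0,0,-1,0,-1,0.7],
  [0,0,0,0,0,0,0.5],
  [0,0,0,0,0,0,0.35],
  [0,0,0,0,0,-15,0.35],
  [0,0,0,0,0,-45,0.35],
])

```text
clock: 29.65
tool_pos: [0.5095, -0.0608, 0.3437]
orientation: [-0.507, -3.09, 0.002]
force: [0.1, -0.3, -0.2]
gripper_width: 0.0552
```

Call:
play_rows([
  [0,0,0,30,0,-20,0.3],
  [0,0,0,50,0,0,0.3],
  [0,0,0,50,-20,0,0.3],
  [0,0,0,30,-30,0,0.3],
  [0,0,0,0,0,0,0.3],
])

```text
clock: 30.28
tool_pos: [0.3379, -0.0563, 0.3757]
orientation: [0.507, 3.097, -0.003]
force: [-0.5, 0.0, -0.1]
gripper_width: 0.0598
```

```bash
python3 - <<'E'
from p import *
tcpD()
for n,b,f in(("side",(150,90,340,290),3),("wrist",(0,0,512,384),1.5),("scene",(195,90,345,240),4)):
    d=ctrl.snapshot(n)
    overlay(d,TH,T0,f"pics/{n}21.png",*b,f)
    if n!="side": cv2.imwrite(f"pics/{n}21raw.png",d["image"][:,:,::-1])
E
```

```text
TCP drill mm [[-122.1  221.5  375.7]] tz [-0.001 -0.003 -1.   ] ty [ 1.     0.006 -0.001] F [-0.5  0.  -0.1] w 0.0598 t 30.27
```

View pics/side21.png

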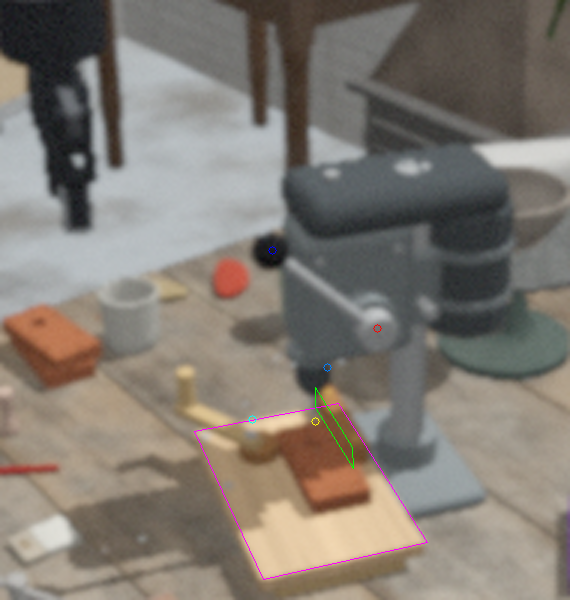

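View pics/wrist21.png

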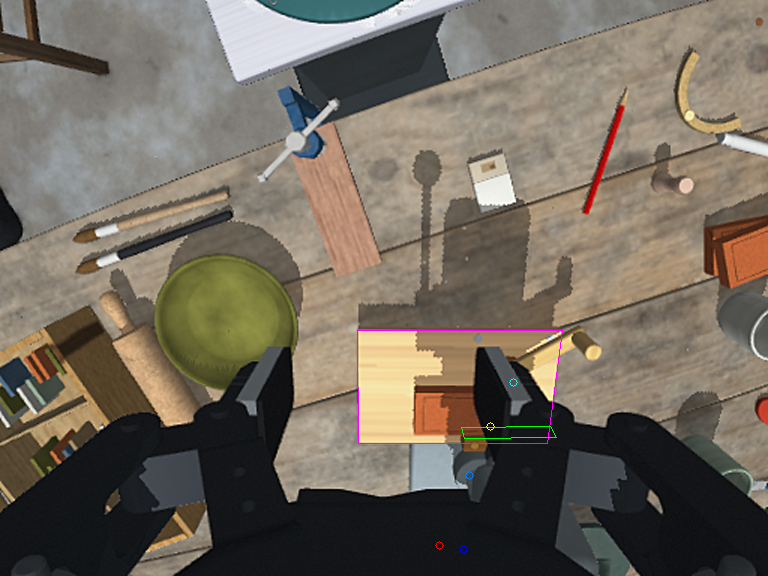

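View pics/scene21raw.png

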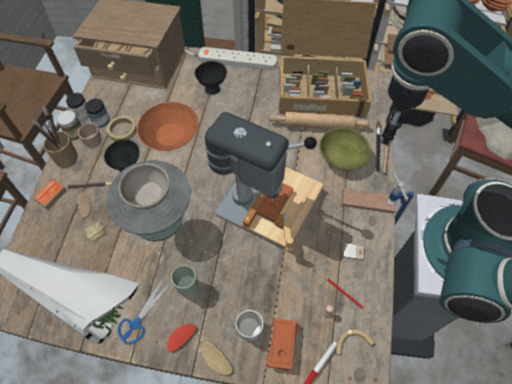

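```bash
python3 - <<'E'
from p import *
seq([((-200,130,270),55,12,.3,4),((-190,15,150),0,35,.3,7)])
E
```

```text
n rows 4 dist 0.1586 rot [-3.8 11.6 35.3]
[-0.95, 2.91, 8.82, -22.3, -19.9, 26.1, 0.3]
[-0.95, 2.91, 8.82, -26.4, -16.6, 24.5, 0.3]
[-0.95, 2.91, 8.82, -29.9, -12.6, 22.8, 0.3]
[-0.95, 2.91, 8.82, -32.6, -8.2, 21.1, 0.3]
n rows 7 dist 0.1665 rot [-22.1  21.2  50.8]
[-3.15, 3.03, 7.25, -15.9, 10.6, 14.1, 0.3]
[-3.15, 3.03, 7.25, -15.3, 11.8, 13.9, 0.3]
[-3.15, 3.03, 7.25, -14.4, 12.9, 13.8, 0.3]
[-3.15, 3.03, 7.25, -13.5, 13.9, 13.8, 0.3]
[-3.15, 3.03, 7.25, -12.4, 14.8, 13.9, 0.3]
[-3.15, 3.03, 7.25, -11.2, 15.5, 14.1, 0.3]
[-3.15, 3.03, 7.25, -9.9, 16.1, 14.5, 0.3]
```

Call:
play_rows([
  [-1,3,9,-22,-20,26,0.3],
  [-1,3,9,-26,-17,24,0.3],
  [-1,3,9,-30,-13,23,0.3],
  [-1,3,9,-33,-8,21,0.3],
  [-3.1,3,7.2,-16,10,14,0.3],
])

```text
clock: 31.05
tool_pos: [0.419, -0.1671, 0.2499]
orientation: [-1.523, -2.474, -0.24]
force: [0.6, 1.0, 0.4]
gripper_width: 0.0597
```

Call:
play_rows([
  [-3.1,3,7.2,-15,12,14,0.3],
  [-3.1,3,7.2,-14,13,14,0.3],
  [-3.1,3,7.2,-13,14,14,0.3],
  [-3.1,3,7.2,-12,15,14,0.3],
  [-3.1,3,7.2,-11,15,14,0.3],
])

```text
clock: 31.68
tool_pos: [0.5036, -0.1872, 0.1556]
orientation: [-2.136, -1.676, -0.628]
force: [1.5, 0.6, -0.2]
gripper_width: 0.0596
```

```bash
python3 - <<'E'
from p import *
tcpD()
d=ctrl.snapshot("wrist")
overlay(d,TH,T0,"pics/w22.png",0,0,512,384,1.5)
import pickle;pickle.dump(d,open("w22.pkl","wb"))
E
```

```text
TCP drill mm [[-192.2   22.3  155.6]] tz [ 0.541  0.053 -0.839] ty [ 0.091 -0.996 -0.004] F [ 1.5  0.6 -0.2] w 0.0596 t 31.68
```

View pics/w22.png

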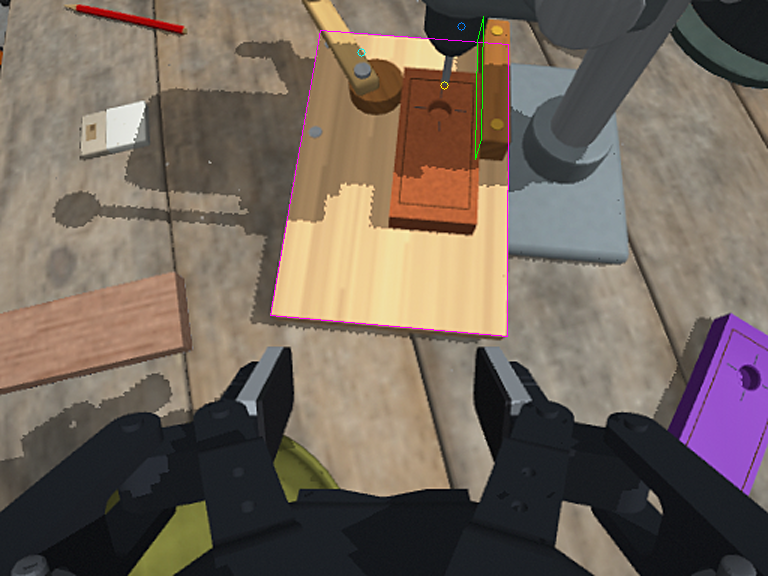

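```bash
python3 - <<'E'
from p import *
import pickle;d=pickle.load(open("w22.pkl","rb"))
cv2.imwrite("pics/w22c.png",cv2.resize(d["image"][25:100,230:350,::-1],None,fx=6,fy=6,interpolation=cv2.INTER_CUBIC))
E
```

```text
(no output)
```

View pics/w22c.png

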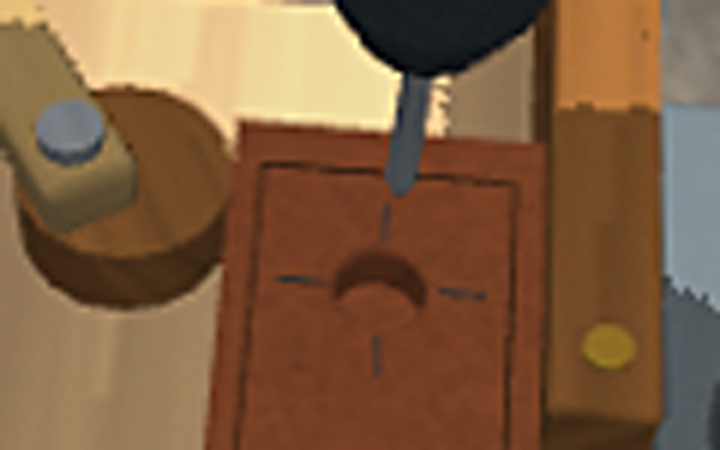

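```bash
python3 - <<'E'
from p import *
import pickle;d=pickle.load(open("w22.pkl","rb"))
g=lambda u,v,z:(toD(TH,T0,onz(d,(230+(u+.5)/6-.5,25+(v+.5)/6-.5),z))[0]*1000).round(1)
print("dim",g(380,287,.048),"bit",g(401,194,.073),"far",g(239,122,.048),g(545,145,.048))
s=ctrl.state();print(s["clock"],abs(s["dq"]).max())
ctrl.sign_off()
E
```

```text
dim [ 1.3  0.3 48. ] bit [-0.2 -0.4 73. ] far [35.3 27.3 48. ] [ 35.6 -27.9  48. ]
31.725 0.15418954932386558
the job is handed in; nothing more can be done
```

The plaque is clamped with its dimple under the bit, the position was proved with the feed lever, and I handed the job in at 31.7 s with the arm clear of everything.

- **Sliding:** I gripped the plaque at its -x end with the gripper leaning 35°. I straightened it and slid it flat along the fence, leaving the dimple about 1 mm past the bit to allow for the cam's draw.
- **Clamping:** I swung the cam lever to about 1.10 rad from open, past the 1.0 that counts as firm. The last push peaked at about 57 N at the pads. That is well above the 4 to 12 N needed, though below the 120 N wrist limit.
- **Proving:** I pulled the feed lever down to about 1.15–1.25 rad. The side view showed the bit deep in the plaque at the dimple, and the upward force on the tool rose to 7 N. I then led the lever back to its rest and released it.

**Last checks:**
- The dimple is about 1 to 1.5 mm in +x and 0.7 mm in y from the bit tip.
- The plaque lies against the fence with the cam disc against its side.
- The ball is at its rest position.
- The tumbler, cup and purple plaque look unmoved.

**One disagreement:** at the bottom of the pull, my lever reading ran past the stated 1.13 rad floor. The pads may have slipped on the ball, or the frame fit may be slightly off.

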